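Clamp the nib boards in the setting press and start the dwell timer

TASK

Heat-set this batch of nibs: wind the press open, slide every nib board on the desk nose first under the gib lips and the platen, each in a lane of its own and fully home against the back stop, and then wind the wheel down until the platen is firmly nipping every board. Once they are clamped, wind the clockwork dwell timer fully up; leave the boards clamped and do not disturb the other things on the desk.

Things in the scene. Friction and masses are not known exactly. Their poses are not given: they have to be found in the camera images.
- press: fixed green iron screw press on the left of the desk, 280 mm wide (y). Origin: on the desk under the screw axis; x runs from its open front to its back, z up. Flat bed 20 mm high, x = -150 to +65 mm; its front part (to x = -116) is a bare apron. Columns 22 mm thick at x = 0, y = +-122 mm; bridge over them, x = -28 to +28 mm, z = 145 to 185 mm (boss to 193); red wheel above.
- lane1 (a point): centre of the bed's front edge, on its top (z = 20 mm), at the lane y = +64 mm; axes as the press. A lane runs along x, 52 mm wide between walls 10 mm high from x = -90 mm to the back; its mouth flares to 66 mm at x = -116. From x = -92 to -52 mm gib lips overhang each edge by 4 mm (44 mm open between), undersides 10 mm and tops 14 mm above the bed
- lane2 (a point): the same point and form for the middle lane, y = 0
- lane3 (a point): the same for the lane y = -64 mm
- back_stop (a point): middle of the face of the back stop that ends all three lanes, at x = +50 mm in the press, on the bed's top. A board that is home touches it with its nose: board origin then at x = -50 mm and its grip at x = -120 mm in the press, tail level with the bed's front edge
- platen: dark steel pressing plate with black rubber face, 100 mm (x) by 196 mm, sprung under the screw. Origin: centre of its underside. Daylight over the bed: 38 mm fully open, 38 - 4.4 q mm at wheel angle q (rad) with nothing under it; boards need 21.5 mm. Once on boards its springs yield, from 9 N in all, plus about 9 N per rad of further wheel turn
- wheel (a joint): angle of the press's hand wheel, rad: 0 = fully open (stop); grows clockwise seen from above, which lowers the platen; stop at 5.45. Starts at 4.2 to 5.0, too low for boards. The platen meets boards at about 3.75; at 4.5 or more it nips them firmly. Needs 0.15 to 0.25 Nm, stays where it is left, does not rise or fall
- wheel_hub (a point): centre of the red spoked wheel, on its upright axis at mid height of the spokes (215 mm above the desk). Four spokes, 10 mm thick, along this point's +-x and +-y axes, which turn with the wheel (as the press's axes at angle 0). Hub 17 mm in radius, to 18 mm above the spokes; rim 70 mm in radius, bar 12 mm; 47 mm open between. Screw end in the hub stands up to 45 mm above the spokes
- timer: fixed round clockwork dwell timer, steel, 84 mm across, 34 mm high, on the right of the desk; origin at its centre on the desk
- timer_key (a joint): angle of the timer's winding key, rad: grows clockwise seen from above, which winds the spring; stop at 3.8 (fully wound); starts between 0 and 0.5. Needs 0.05 to 0.08 Nm; does not run back when let go.
- timer_key_grip (a point): centre of the grip of the timer's red key: an upright wing 50 mm long (this point's x axis), 12 mm thick (y), from 15 mm below to 11 mm above this point; point is 55 mm above the desk
- board1: nib clip board 1, may be absent: steel plate 200 x 48 x 6 mm, 0.3 kg, two gold nibs under a dark spring leaf. Origin: centre of its underside; x points to the nib end (nose, x = +100 mm), z up. Nib seat 36 mm wide, x = +17 to +92 mm, top 21.5 mm above the underside. Centre of mass near x = -40 mm. Starts flat on the desk, nose roughly towards the press.
- board2: nib clip board 2, may be absent: steel plate 200 x 48 x 6 mm, 0.3 kg, two gold nibs under a dark spring leaf. Origin: centre of its underside; x points to the nib end (nose, x = +100 mm), z up. Nib seat 36 mm wide, x = +17 to +92 mm, top 21.5 mm above the underside. Centre of mass near x = -40 mm. Starts flat on the desk, nose roughly towards the press.
- board3: nib clip board 3, may be absent: steel plate 200 x 48 x 6 mm, 0.3 kg, two gold nibs under a dark spring leaf. Origin: centre of its underside; x points to the nib end (nose, x = +100 mm), z up. Nib seat 36 mm wide, x = +17 to +92 mm, top 21.5 mm above the underside. Centre of mass near x = -40 mm. Starts flat on the desk, nose roughly towards the press.
- board1_grip (a point): centre of board 1's black hand grip, 23 mm above the board's underside at its x = -70 mm; grip 44 mm long (x), 16 mm thick (y), from the plate (6 mm) up to 40 mm above the underside; axes as the board
- board2_grip (a point): centre of board 2's black hand grip, 23 mm above the board's underside at its x = -70 mm; grip 44 mm long (x), 16 mm thick (y), from the plate (6 mm) up to 40 mm above the underside; axes as the board
- board3_grip (a point): centre of board 3's black hand grip, 23 mm above the board's underside at its x = -70 mm; grip 44 mm long (x), 16 mm thick (y), from the plate (6 mm) up to 40 mm above the underside; axes as the board
- stone: bystander: round blue diamond stone, 76 mm across, 12 mm high; origin at its underside's centre
- barrel: bystander: green ebonite pen barrel, 15 mm thick, 102 mm long, lying in a dark wooden rest
- mandrel: bystander: upright brass sizing mandrel, 64 mm foot, 122 mm high; origin at its underside's centre
- ink: bystander: ink jar, 56 mm across, 60 mm high; origin at its underside's centre
- loupe: bystander: black eye loupe, 42 mm across, 34 mm high; origin at its underside's centre
Mind the look-alikes: they are no part of the job. What is shaped like the board3 but blue or orange is not meant.

How it is judged:
By the outcome, as a careful person would: the job done as asked, in the order asked, and still so for the second after the job is handed in, with the robot touching nothing.
Of board1, board2, board3 only 2 to 3 are there at a start; the rules pass over those that are not, and their reading is None.
At some moment in a run one of board1, board2, board3 may be knocked a few centimetres aside while the robot is not near it.
Once in a run the grip may slacken for a moment while it holds something.
It also fails if it takes over 210 s, if anything falls off the work surface, if the arm or the gripper's body presses on something with over 40 N, if the wrist force passes 120 N, or if a joint passes its speed limit or range.

ROBOT

A 6-joint arm with a two-finger parallel gripper is mounted at the origin on the work surface. World frame = base frame: x ahead of the robot, y to its left, z up, the work surface at z = 0. Lengths are in mm, angles in rad, forces in N, time in s.
With the tool pointing down it reaches from about 350 to 775 mm from the base axis. Payload 5.5 kg.
Tool frame: the origin (TCP) lies on the mounting face of the last link; the fingertips stand 173 mm ahead of it and the grasp point (between the pads) lies 155 mm ahead of it; z points along the fingers, y is the direction in which the jaws open and shut (so a half turn about z gives the same grasp; the last joint's range is limited). The gripper opens to 85 mm and grips with 20 to 120 N. Pads are 22 mm wide; open, the fingers measure 114 mm over their backs; the gripper's body (76 mm by 85 mm) begins 54 mm behind the grasp point. The pads swing forward as they close: fully open they stand 13 mm farther back than shut.
Start: joints at [1.156, 0.313, 0.046, 1.304, 0, 1.431], TCP at [156.046, 553.446, 404.723] pointing down, gripper open.
Joint ranges: [-2.76, 2.76], [-0.86, 1.69], [-1.03, 1.26], [-2.2, 2.34], [-1.47, 1.5], [-3.14, 3.14]. Speed limits (rad/s): [2.57, 2.57, 3.14, 3.14, 3.14, 3.14].

INTERFACE

Orientations are given as [roll, pitch, yaw] about the fixed x, y, z axes, in that order (R = Rz(yaw) Ry(pitch) Rx(roll)).
In Python, from plant import robot gives the robot as it stands.
- The arm moves only by the tool move_arm, never from a script. Its argument "plan" is a list of rows, each an object with "jaw": the opening, from 0 (shut) to 1 (fully open); "slide": the shift along the tool's x, y, z in cm, a list of three; "turn": the turn about the tool's z in rad. In form: [{"jaw": jaw, "slide": [x, y, z], "turn": turn}, ...]. A call has 1 to 20 rows; each row shifts and turns the commanded pose from where the row before left it, along the tool's axes as they then stand; what a row does not reach is not made up. A row lasts 1/12 s, in which the tool goes at most 41.7 mm and 7.16 degrees, less where a joint would pass 70% of its speed; a pose out of reach is approached as far as the arm can. A call with a gripper value outside its range is refused whole. The fingers move at their own pace and stop on an object; "squeeze" is the grip in N (left out, the last holds). Time passes only in rows, so rows that do not move let the fingers close. It gives the time, the measured TCP pose, the force and the opening at its end, in the units of the state.
- robot.observe(): the state, without advancing time (a new reading comes with each control period).
- robot.read_camera(name): name is "side" or "top"; returns the picture (420x560x3 uint8, red, green, blue); there is no depth.
- robot.get_calibration(name): a dict with "K" (3x3 intrinsics, pixels), "pose" (4x4, takes a point from camera to world coordinates). Camera axes: x right, y up, looking along -z (the intrinsics and any distortion apply to the point x, -y, -z); pixel columns grow to the right and rows downward; lengths in mm; the calibration is good to about 2 mm. A picture is of the moment at which its call begins. get_calibration takes no time and is no camera call.
- robot.job_done(): hands the job in, once; it reports no verdict.
The state is a dict: "time": time; "joint_positions": joint angles; "joint_velocities": joint speeds; "effort": joint torques, N m; "tool_pos": TCP position; "tool_rot": TCP orientation; "contact_force": force on the tool from outside, world axes, zero at the start; "moment": the same for the moment, N m; "opening": finger opening in mm.
Only numpy, scipy, OpenCV 4.12 (cv2) and the standard library are available. Lean on these libraries where they do the work, as an engineer would, in place of code of your own. Each camera call takes 0.05 s, during which the arm holds its last target.

## Working session

There is one attempt and no reset: what is moved stays moved. The work goes in short steps, Python scripts to look and compute and a tool call to move; the robot and the scene stay as the last step left them, time stands still between calls to the robot, and variables do not carry over. Pictures are saved under pics/ and viewed, and the job is handed in when it is done.

Besides the shell and the picture viewer there is one more tool, called after "Request:" in YAML: its name, and indented under it one key for each argument. move_arm: Moves the arm, as the interface text tells. Its arguments: {"type":"object","properties":{"plan":{"type":"array","items":{"type":"object","properties":{"jaw":{"type":"number"},"slide":{"type":"array","items":{"type":"number"}},"turn":{"type":"number"}}}},"squeeze":{"type":"number"}},"required":["plan"]}

```bash
ls; mkdir -p pics; python3 - <<'E'
from plant import robot
import cv2,numpy as np
np.set_printoptions(precision=3,suppress=True)
print(robot.observe())
for n in("top","side"):
    im=robot.read_camera(n); cv2.imwrite(f"pics/{n}0.png",cv2.cvtColor(im,cv2.COLOR_RGB2BGR))
    c=robot.get_calibration(n); print(n,c)
E
```

```text
pics
{'time': 0.0, 'joint_positions': array([1.156, 0.314, 0.045, 1.304, 0.   , 1.431]), 'joint_velocities': array([-0.001, -0.001, -0.001, -0.001,  0.001, -0.   ]), 'effort': array([ -0.001, -48.063,  29.853,   0.019,  -0.   ,  -0.   ]), 'tool_pos': array([155.963, 553.246, 403.819]), 'tool_rot': array([-3.14 , -0.   ,  2.867]), 'contact_force': array([ 0.617,  0.355, -0.209]), 'moment': array([-0.   , -0.022,  0.008]), 'opening': 85.46746018466135}
top {'K': array([[408.944,   0.   , 279.158],
       [  0.   , 408.944, 212.322],
       [  0.   ,   0.   ,   1.   ]]), 'pose': array([[   0.   ,    0.99 ,   -0.143,  350.726],
       [  -1.   ,    0.003,    0.02 , -102.946],
       [   0.021,    0.142,    0.99 , 1236.405],
       [   0.   ,    0.   ,    0.   ,    1.   ]])}
side {'K': array([[465.933,   0.   , 271.969],
       [  0.   , 465.933, 206.739],
       [  0.   ,   0.   ,   1.   ]]), 'pose': array([[    0.997,     0.034,    -0.063,   393.678],
       [   -0.07 ,     0.618,    -0.783, -1321.28 ],
       [    0.013,     0.785,     0.619,  1129.467],
       [    0.   ,     0.   ,     0.   ,     1.   ]])}
```

View pics/top0.png

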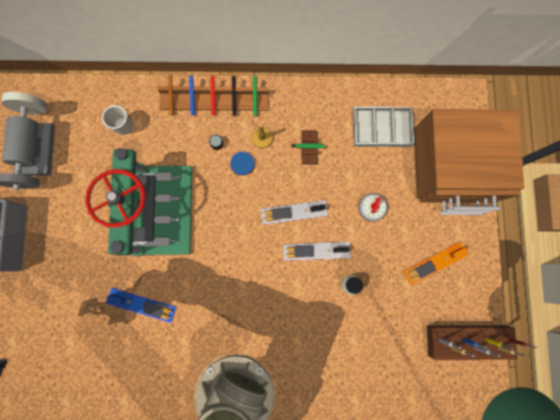

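View pics/side0.png

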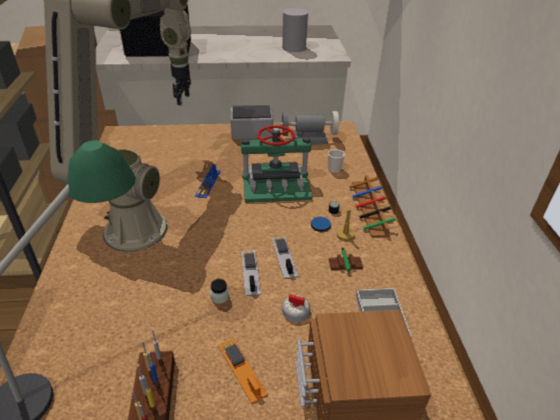

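```bash
cat > h.py <<'E'
import cv2,numpy as np
from plant import robot
np.set_printoptions(precision=3,suppress=True)
def cal(n):
    c=robot.get_calibration(n); return c["K"],c["pose"]
def ray(n,u,v):
    K,P=cal(n); d=np.array([(u-K[0,2])/K[0,0],(v-K[1,2])/K[1,1],1.]); d=np.array([d[0],-d[1],-d[2]])
    return P[:3,3],P[:3,:3]@d
def onz(n,u,v,z):
    o,d=ray(n,u,v); return o+d*(z-o[2])/d[2]
def proj(n,p):
    K,P=cal(n); q=P[:3,:3].T@(np.array(p,float)-P[:3,3]); q=np.array([q[0],-q[1],-q[2]]); q=K@q; return q[:2]/q[2]
def tri(a,b):
    (o1,d1),(o2,d2)=ray("top",*a),ray("side",*b)
    A=np.stack([d1,-d2],1); s=np.linalg.lstsq(A,o2-o1,rcond=None)[0]
    p,q=o1+d1*s[0],o2+d2*s[1]; return (p+q)/2,np.linalg.norm(p-q)
def snap(n,name):
    im=cv2.cvtColor(robot.read_camera(n),cv2.COLOR_RGB2BGR); cv2.imwrite(f"pics/{name}.png",im); return im
def crop(im,name,x0,y0,x1,y1,f):
    cv2.imwrite(f"pics/{name}.png",cv2.resize(im[y0:y1,x0:x1],None,fx=f,fy=f,interpolation=cv2.INTER_CUBIC))
E
python3 - <<'E'
from h import *
t=cv2.imread("pics/top0.png");s=cv2.imread("pics/side0.png")
crop(t,"c1",80,140,220,270,5)
crop(t,"c2",250,180,400,300,5)
crop(s,"c3",220,110,330,210,6)
crop(s,"c4",200,210,330,330,5)
E
```

```text
(no output)
```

View pics/c1.png

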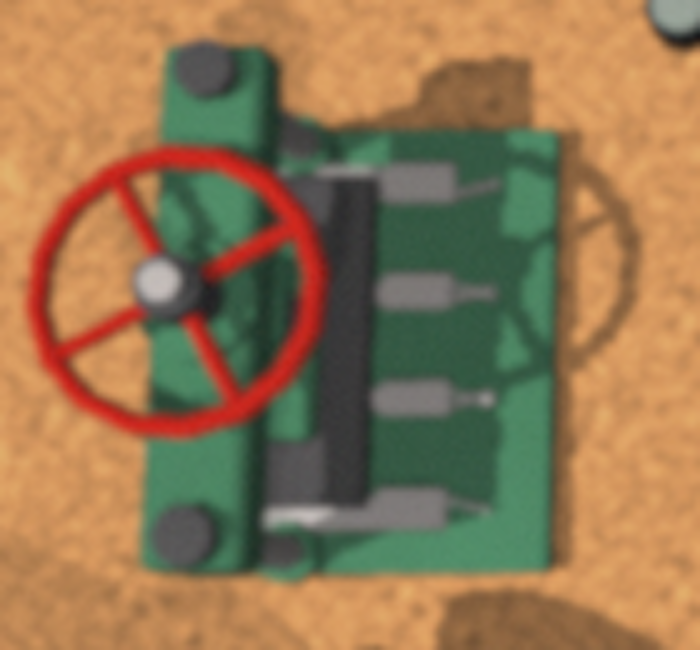

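View pics/c2.png

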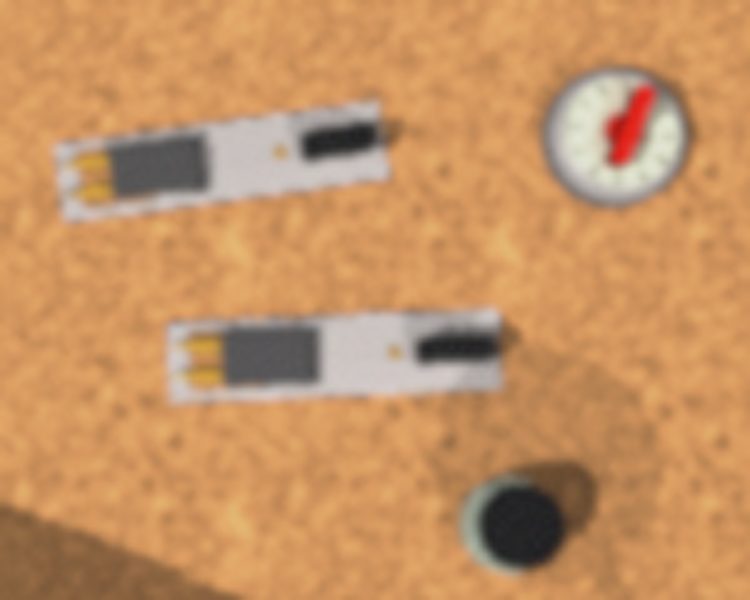

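View pics/c3.png

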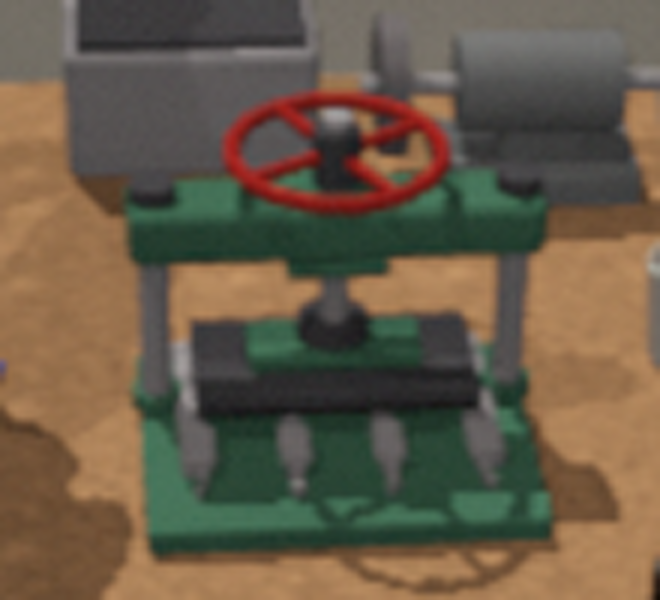

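View pics/c4.png

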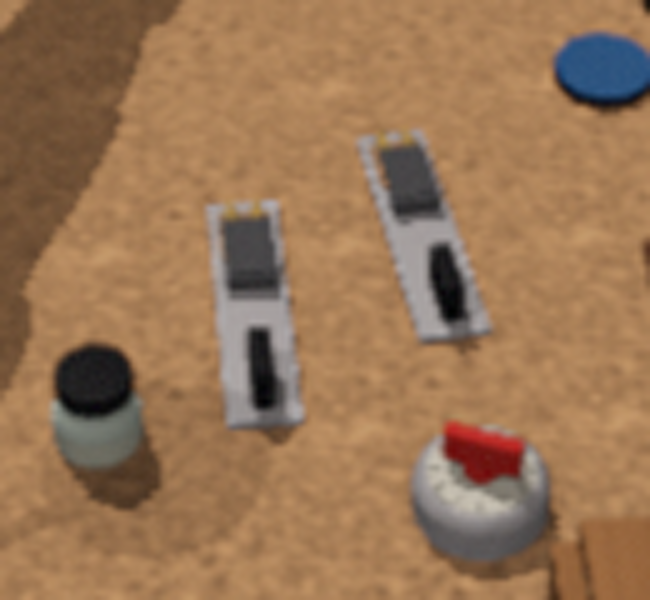

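```bash
cat >> h.py <<'E'
def up(im,x0,y0,x1,y1,f=6):
    return cv2.resize(im[y0:y1,x0:x1],None,fx=f,fy=f,interpolation=cv2.INTER_CUBIC)
def unup(p,x0,y0,f=6):
    p=np.asarray(p,float); return (p+0.5)/f-0.5+np.array([x0,y0])
def boards(im,boxes):
    out=[]
    for b in boxes:
        u=up(im,*b); hsv=cv2.cvtColor(u,cv2.COLOR_BGR2HSV)
        m=((hsv[...,1]<70)&(hsv[...,2]>40)).astype(np.uint8)*255
        m=cv2.morphologyEx(m,cv2.MORPH_CLOSE,np.ones((25,25)))
        m=cv2.morphologyEx(m,cv2.MORPH_OPEN,np.ones((25,25)))
        cs,_=cv2.findContours(m,cv2.RETR_EXTERNAL,cv2.CHAIN_APPROX_NONE)
        c=max(cs,key=cv2.contourArea)
        pts=np.array([onz("top",*unup(p[0],b[0],b[1]),6)[:2] for p in c],np.float32)
        r=cv2.minAreaRect(pts); out.append(r)
        print("board rect centre",r[0],"size",r[1],"ang",r[2])
    return out
def red(im,b,f=6):
    u=up(im,*b,f=f); hsv=cv2.cvtColor(u,cv2.COLOR_BGR2HSV)
    return (((hsv[...,0]<8)|(hsv[...,0]>172))&(hsv[...,1]>140)).astype(np.uint8)*255
E
python3 - <<'E'
from h import *
t=cv2.imread("pics/top0.png");s=cv2.imread("pics/side0.png")
boards(t,[(252,190,338,232),(275,235,358,268)])
# black grips
for b in [(300,195,335,222),(325,238,356,260)]:
    u=up(t,*b); g=u.max(2); m=(g<75).astype(np.uint8)*255
    cs,_=cv2.findContours(m,cv2.RETR_EXTERNAL,cv2.CHAIN_APPROX_NONE); c=max(cs,key=cv2.contourArea)
    pts=np.array([onz("top",*unup(p[0],b[0],b[1]),38)[:2] for p in c],np.float32); print("grip",cv2.minAreaRect(pts))
# rim
for n,im,b in [("top",t,(80,160,150,232)),("side",s,(250,120,302,150))]:
    m=red(im,b); cs,_=cv2.findContours(m,cv2.RETR_EXTERNAL,cv2.CHAIN_APPROX_NONE); c=max(cs,key=cv2.contourArea)
    e=cv2.fitEllipse(c); px=unup(e[0],b[0],b[1]); print(n,"rim px",px,e[1]); print(onz(n,*px,215))
    pts=np.array([onz(n,*unup(p[0],b[0],b[1]),215)[:2] for p in c],np.float32); print(cv2.minEnclosingCircle(pts), cv2.fitEllipse(pts))
# press front corners
for c in [(560,131),(553,570)]: print("front",onz("top",80+c[0]/5,140+c[1]/5,20))
# timer key
b=(365,190,385,220); m=red(t,b); cs,_=cv2.findContours(m,cv2.RETR_EXTERNAL,cv2.CHAIN_APPROX_NONE); c=max(cs,key=cv2.contourArea)
print("key",cv2.minAreaRect(np.array([onz("top",*unup(p[0],b[0],b[1]),60)[:2] for p in c],np.float32)))
E
```

```text
board rect centre (531.76904296875, -188.71609497070312) size (49.97614288330078, 168.6268310546875) ang 7.910058975219727
board rect centre (412.6626892089844, -257.41546630859375) size (49.97095489501953, 167.0828399658203) ang 2.4704430103302
grip ((537.834716796875, -241.7053985595703), (13.666571617126465, 42.09273910522461), 9.52358627319336)
grip ((415.6340637207031, -309.509765625), (12.517605781555176, 44.77055358886719), 1.0057977437973022)
top rim px [115.111 197.866] (344.0562744140625, 365.3802185058594)
[533.22 288.83 215.  ]Traceback (most recent call last):
  File "<stdin>", line 13, in <module>
  File "h.py", line 10, in onz
    o,d=ray(n,u,v); return o+d*(z-o[2])/d[2]
        ~~~^^^^^^^
  File "h.py", line 7, in ray
    K,P=cal(n); d=np.array([(u-K[0,2])/K[0,0],(v-K[1,2])/K[1,1],1.]); d=np.array([d[0],-d[1],-d[2]])
        ~~~^^^
  File "h.py", line 5, in cal
    c=robot.get_calibration(n); return c["K"],c["pose"]
ValueError: time passes only in moves, steps and waits
```

```bash
python3 - <<'E'
s=open("h.py").read()
s=s.replace('''    c=robot.get_calibration(n); return c["K"],c["pose"]''','''    return _C[n]''').replace("def cal(n)",'''_C={n:(lambda c:(c["K"],c["pose"]))(robot.get_calibration(n)) for n in("top","side")}
def cal(n)''',1)
open("h.py","w").write(s)
E
python3 - <<'E'
from h import *
t=cv2.imread("pics/top0.png");s=cv2.imread("pics/side0.png")
boards(t,[(252,190,338,232),(275,235,358,268)])
for i,b in enumerate([(252,190,338,232),(275,235,358,268)]):
    u=up(t,*b); hsv=cv2.cvtColor(u,cv2.COLOR_BGR2HSV)
    cv2.imwrite(f"pics/m{i}.png",np.vstack([u,cv2.cvtColor(hsv[...,1],cv2.COLOR_GRAY2BGR)]))
for n,im,b in [("top",t,(80,160,150,232)),("side",s,(250,120,302,150))]:
    m=red(im,b); cs,_=cv2.findContours(m,cv2.RETR_EXTERNAL,cv2.CHAIN_APPROX_NONE); c=max(cs,key=cv2.contourArea)
    pts=np.array([onz(n,*unup(p[0],b[0],b[1]),215)[:2] for p in c],np.float32); print(n,cv2.minEnclosingCircle(pts), cv2.fitEllipse(pts))
for c in [(560,131),(553,570)]: print("front",onz("top",80+c[0]/5,140+c[1]/5,20))
b=(365,190,385,220); m=red(t,b); cs,_=cv2.findContours(m,cv2.RETR_EXTERNAL,cv2.CHAIN_APPROX_NONE); c=max(cs,key=cv2.contourArea)
print("key",cv2.minAreaRect(np.array([onz("top",*unup(p[0],b[0],b[1]),64)[:2] for p in c],np.float32)))
E
```

```text
board rect centre (531.76904296875, -188.71609497070312) size (49.97614288330078, 168.6268310546875) ang 7.910058975219727
board rect centre (412.6626892089844, -257.41546630859375) size (49.97095489501953, 167.0828399658203) ang 2.4704430103302
top ((533.6121826171875, 288.411376953125), 76.12824249267578) ((533.9868774414062, 288.7201843261719), (148.7718505859375, 149.65176391601562), 175.74867248535156)
side ((531.8307495117188, 293.2262268066406), 82.32917022705078) ((532.9970703125, 292.89739990234375), (148.419677734375, 160.0445556640625), 169.90777587890625)
front [666.774 137.223  20.   ]
front [400.866 133.22   20.   ]
key ((544.5145263671875, -406.92547607421875), (20.191553115844727, 49.60525131225586), 70.29773712158203)
```

View pics/m0.png

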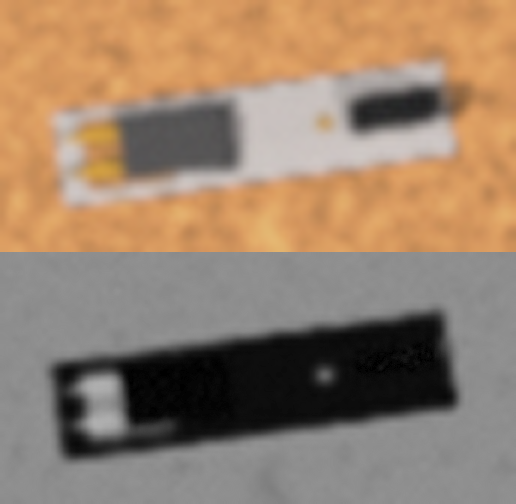

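```bash
cat >> h.py <<'E'
def boards(im,boxes):
    out=[]
    for b in boxes:
        u=up(im,*b); hsv=cv2.cvtColor(u,cv2.COLOR_BGR2HSV)
        m=((hsv[...,1]<70)).astype(np.uint8)*255
        m=cv2.morphologyEx(m,cv2.MORPH_OPEN,np.ones((9,9)))
        cs,_=cv2.findContours(m,cv2.RETR_EXTERNAL,cv2.CHAIN_APPROX_NONE)
        c=max(cs,key=cv2.contourArea)
        pts=np.array([onz("top",*unup(p[0],b[0],b[1]),5)[:2] for p in c],np.float32)
        r=cv2.minAreaRect(pts); out.append(r)
        print("board rect centre",r[0],"size",r[1],"ang",r[2])
    return out
E
python3 - <<'E'
from h import *
t=cv2.imread("pics/top0.png");s=cv2.imread("pics/side0.png")
boards(t,[(252,190,338,232),(275,235,358,268)])
b=(150,150,205,270); u=up(t,*b); hsv=cv2.cvtColor(u,cv2.COLOR_BGR2HSV)
m=((hsv[...,0]>50)&(hsv[...,0]<95)&(hsv[...,1]>60))
P=[]
for r in range(0,m.shape[0],3):
    c=np.flatnonzero(m[r])
    if len(c): P.append(onz("top",*unup((c.max(),r),b[0],b[1]),20)[:2])
P=np.array(P); print(P[0],P[-1],len(P))
Q=P[(P[:,0]>415)&(P[:,0]<655)]
k=np.polyfit(Q[:,0],Q[:,1],1); print("front y=kx+c",k,np.std(Q[:,1]-np.polyval(k,Q[:,0])),"at 534",np.polyval(k,534))
# side edges of bed
for lab,f in(("min",np.min),("max",np.max)):
    L=[]
    for c in range(150,m.shape[1],4):
        r=np.flatnonzero(m[:,c])
        if len(r)>50: L.append(onz("top",*unup((c,f(r)),b[0],b[1]),20)[:2])
    L=np.array(L); k=np.polyfit(L[:,1],L[:,0],1); print(lab,k,"x at y=140",np.polyval(k,140))
E
```

```text
board rect centre (529.7560424804688, -173.3043212890625) size (50.01959991455078, 201.59130859375) ang 7.9224724769592285
board rect centre (412.10009765625, -241.09579467773438) size (50.00991439819336, 202.49037170410156) ang 2.1532187461853027
[668.576 159.237] [402.046 170.488] 177
front y=kx+c [  0.012 132.309] 0.3322999847163942 at 534 138.79760850475398
min [  0.011 665.281] x at y=140 666.7839090033781
max [ -1.04  576.051] x at y=140 430.51827304311007
```

```bash
cat >> h.py <<'E'
def go(x,y,z,yaw=None):
    o=robot.observe(); p=o["tool_pos"]; psi=o["tool_rot"][2]
    d=np.array([x,y,z])-p; c,s=np.cos(psi),np.sin(psi)
    print("slide cm [%.2f %.2f %.2f]"%((c*d[0]+s*d[1])/10,(s*d[0]-c*d[1])/10,-d[2]/10),"yaw %.3f j6 %.3f"%(psi,o["joint_positions"][5]),end=" ")
    if yaw is not None:
        e=psi-yaw; e=(e+np.pi/2)%np.pi-np.pi/2; print("turn %.3f (or %.3f)"%(e,e-np.sign(e)*np.pi),end=" ")
        
    print("t %.1f open %.1f"%(o["time"],o["opening"]))
E
python3 -c "
from h import *
go(534,288.7,460)"
```

```text
slide cm [-43.56 -15.20 -5.61] yaw 2.867 j6 1.431 t 0.1 open 85.6
```

Request:
move_arm:
  plan:
    - {"jaw": 1,"slide": [0,0,-2.8]}
    - {"jaw": 1,"slide": [0,0,-2.8]}
    - {"jaw": 1,"slide": [-2.72,-0.95,0]}
    - {"jaw": 1,"slide": [-2.72,-0.95,0]}
    - {"jaw": 1,"slide": [-2.72,-0.95,0]}
    - {"jaw": 1,"slide": [-2.72,-0.95,0]}
    - {"jaw": 1,"slide": [-2.72,-0.95,0]}
    - {"jaw": 1,"slide": [-2.72,-0.95,0]}
    - {"jaw": 1,"slide": [-2.72,-0.95,0]}
    - {"jaw": 1,"slide": [-2.72,-0.95,0]}
    - {"jaw": 1,"slide": [-2.72,-0.95,0]}
    - {"jaw": 1,"slide": [-2.72,-0.95,0]}
    - {"jaw": 1,"slide": [-2.72,-0.95,0]}
    - {"jaw": 1,"slide": [-2.72,-0.95,0]}
    - {"jaw": 1,"slide": [-2.72,-0.95,0]}
    - {"jaw": 1,"slide": [-2.72,-0.95,0]}
    - {"jaw": 1,"slide": [-2.72,-0.95,0]}
    - {"jaw": 1,"slide": [-2.72,-0.95,0]}

```text
invalid input
```

Request:
move_arm:
  plan:
    - {"jaw": 1,"turn": 0.12}
    - {"jaw": 1,"turn": 0.12}
    - {"jaw": 1,"turn": 0.12}
    - {"jaw": 1,"turn": 0.12}
    - {"jaw": 1,"turn": 0.12}
    - {"jaw": 1,"turn": 0.12}
    - {"jaw": 1,"turn": 0.12}
    - {"jaw": 1,"turn": 0.12}
    - {"jaw": 1,"turn": 0.12}
    - {"jaw": 1,"turn": 0.12}
    - {"jaw": 1,"turn": 0.12}
    - {"jaw": 1,"turn": 0.12}
    - {"jaw": 1,"turn": 0.12}
    - {"jaw": 1}

```text
invalid input
```

```bash
python3 -c "
from h import *
go(534,288.7,393)
a=snap('top','t1'); b=snap('side','s1'); crop(b,'s1c',200,60,330,200,4);
print(robot.observe()['tool_pos'])"
```

```text
slide cm [-43.56 -15.20 1.09] yaw 2.867 j6 1.431 t 0.1 open 85.6
[155.975 553.329 404.14 ]
```

View pics/s1c.png

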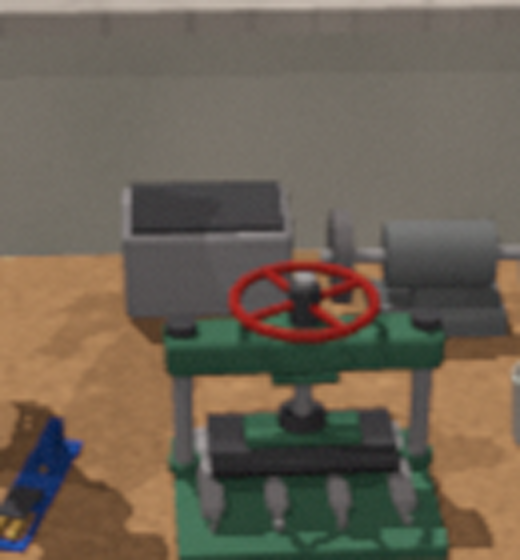

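Request:
move_arm:
  plan:
    - {"jaw": 1,"slide": [0,0,-2.8],"turn": 0}
    - {"jaw": 1,"slide": [0,0,-2.8],"turn": 0}
    - {"jaw": 1,"slide": [-2.72,-0.95,0],"turn": 0}
    - {"jaw": 1,"slide": [-2.72,-0.95,0],"turn": 0}
    - {"jaw": 1,"slide": [-2.72,-0.95,0],"turn": 0}
    - {"jaw": 1,"slide": [-2.72,-0.95,0],"turn": 0}
    - {"jaw": 1,"slide": [-2.72,-0.95,0],"turn": 0}
    - {"jaw": 1,"slide": [-2.72,-0.95,0],"turn": 0}
    - {"jaw": 1,"slide": [-2.72,-0.95,0],"turn": 0}
    - {"jaw": 1,"slide": [-2.72,-0.95,0],"turn": 0}
    - {"jaw": 1,"slide": [-2.72,-0.95,0],"turn": 0}
    - {"jaw": 1,"slide": [-2.72,-0.95,0],"turn": 0}
    - {"jaw": 1,"slide": [-2.72,-0.95,0],"turn": 0}
    - {"jaw": 1,"slide": [-2.72,-0.95,0],"turn": 0}
    - {"jaw": 1,"slide": [-2.72,-0.95,0],"turn": 0}
    - {"jaw": 1,"slide": [-2.72,-0.95,0],"turn": 0}
    - {"jaw": 1,"slide": [-2.72,-0.95,0],"turn": 0}
    - {"jaw": 1,"slide": [-2.72,-0.95,0],"turn": 0}

```text
time: 1.7
tool_pos: [534.7, 288.0, 460.5]
tool_rot: [-3.141, -0.0, 2.867]
contact_force: [-0.3, 1.3, 0.5]
opening: 85.6
```

Request:
move_arm:
  plan:
    - {"jaw": 1,"slide": [0,0,0],"turn": 0.12}
    - {"jaw": 1,"slide": [0,0,0],"turn": 0.12}
    - {"jaw": 1,"slide": [0,0,0],"turn": 0.12}
    - {"jaw": 1,"slide": [0,0,0],"turn": 0.12}
    - {"jaw": 1,"slide": [0,0,0],"turn": 0.12}
    - {"jaw": 1,"slide": [0,0,0],"turn": 0.12}
    - {"jaw": 1,"slide": [0,0,0],"turn": 0.12}
    - {"jaw": 1,"slide": [0,0,0],"turn": 0.12}
    - {"jaw": 1,"slide": [0,0,0],"turn": 0.12}
    - {"jaw": 1,"slide": [0,0,0],"turn": 0.12}
    - {"jaw": 1,"slide": [0,0,0],"turn": 0.12}
    - {"jaw": 1,"slide": [0,0,0],"turn": 0.12}
    - {"jaw": 1,"slide": [0,0,0],"turn": 0.12}
    - {"jaw": 1,"slide": [0,0,0],"turn": 0}

```text
time: 2.87
tool_pos: [533.6, 289.0, 460.4]
tool_rot: [-3.141, 0.0, 1.304]
contact_force: [0.1, -0.1, 0.7]
opening: 85.4
```

```bash
python3 -c "
from h import *
go(534,288.7,393)
b=snap('side','s2'); crop(b,'s2c',200,60,330,200,4);
print(robot.observe()['tool_pos'])"
```

```text
slide cm [-0.02 0.04 6.74] yaw 1.304 j6 2.202 t 2.9 open 85.4
[533.667 289.028 460.451]
```

View pics/s2c.png

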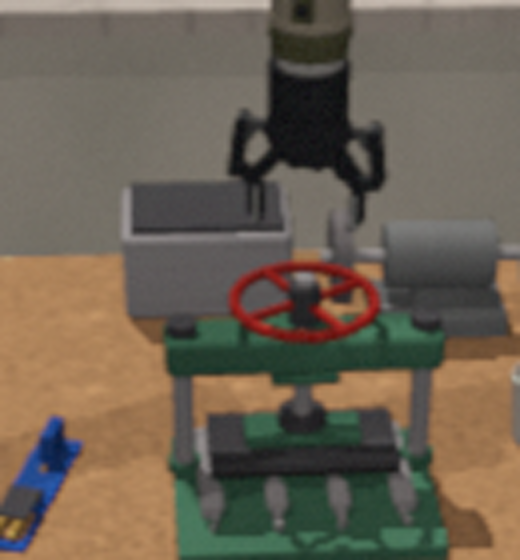

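Request:
move_arm:
  plan:
    - {"jaw": 1,"slide": [0,0,1.7],"turn": 0}
    - {"jaw": 1,"slide": [0,0,1.7],"turn": 0}
    - {"jaw": 1,"slide": [0,0,1.7],"turn": 0}
    - {"jaw": 1,"slide": [0,0,1.6],"turn": 0}
    - {"jaw": 0,"slide": [0,0,0],"turn": 0}
    - {"jaw": 0,"slide": [0,0,0],"turn": 0}
    - {"jaw": 0,"slide": [0,0,0],"turn": 0}
    - {"jaw": 0,"slide": [0,0,0],"turn": 0}
    - {"jaw": 0,"slide": [0,0,0],"turn": 0}
    - {"jaw": 0,"slide": [0,0,0],"turn": 0}
    - {"jaw": 0,"slide": [0,0,0],"turn": 0}
    - {"jaw": 0,"slide": [0,0,0],"turn": 0}
  squeeze: 60

```text
time: 3.92
tool_pos: [533.6, 289.2, 395.6]
tool_rot: [3.14, -0.002, 1.307]
contact_force: [-2.2, 0.0, 4.8]
opening: 31.5
```

```bash
python3 -c "
from h import *
go(534,288.7,393)
b=snap('side','s3'); crop(b,'s3c',230,90,320,200,5);
print(robot.observe())"
```

```text
slide cm [-0.04 0.06 0.26] yaw 1.307 j6 2.199 t 3.9 open 31.5
{'time': 3.9667, 'joint_positions': array([0.364, 0.377, 0.115, 1.306, 0.001, 2.199]), 'joint_velocities': array([ 0.001, -0.001, -0.   ,  0.001, -0.   , -0.001]), 'effort': array([ -0.658, -48.338,  28.683,  -1.052,  -0.361,   0.033]), 'tool_pos': array([533.566, 289.246, 395.597]), 'tool_rot': array([ 3.14 , -0.002,  1.308]), 'contact_force': array([-2.226, -0.202,  5.833]), 'moment': array([0.028, 0.648, 0.029]), 'opening': 31.09738086830403}
```

View pics/s3c.png

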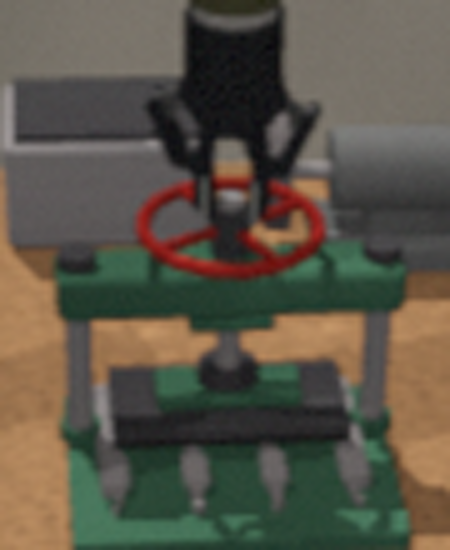

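Request:
move_arm:
  plan:
    - {"jaw": 0,"slide": [0,0,-0.2],"turn": 0}
    - {"jaw": 0,"slide": [0,0,0],"turn": -0.1}
    - {"jaw": 0,"slide": [0,0,0],"turn": -0.1}
    - {"jaw": 0,"slide": [0,0,0],"turn": -0.1}
    - {"jaw": 0,"slide": [0,0,0],"turn": -0.1}
    - {"jaw": 0,"slide": [0,0,0],"turn": -0.1}
    - {"jaw": 0,"slide": [0,0,0],"turn": -0.1}
    - {"jaw": 0,"slide": [0,0,0],"turn": -0.1}
    - {"jaw": 0,"slide": [0,0,0],"turn": -0.1}
    - {"jaw": 0,"slide": [0,0,0],"turn": -0.1}
    - {"jaw": 0,"slide": [0,0,0],"turn": -0.1}
    - {"jaw": 0,"slide": [0,0,0],"turn": 0}

```text
time: 4.97
tool_pos: [534.4, 289.4, 395.7]
tool_rot: [3.14, 0.0, 2.31]
contact_force: [2.7, 3.3, -3.8]
opening: 31.3
```

```bash
python3 -c "
from h import *
go(534,288.7,393)
b=snap('side','s4'); crop(b,'s4c',230,90,320,200,5);
o=robot.observe();print(o['contact_force'],o['moment'])"
```

```text
slide cm [-0.03 -0.08 0.27] yaw 2.310 j6 1.196 t 5.0 open 31.3
[ 3.922  3.413 -3.7  ] [ 0.537 -0.568  0.145]
```

View pics/s4c.png

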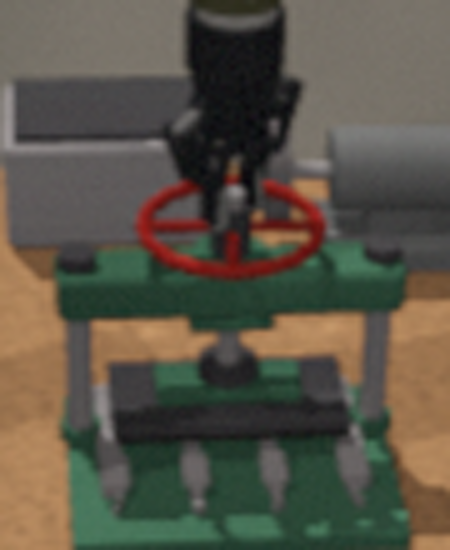

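Request:
move_arm:
  plan:
    - {"jaw": 0,"slide": [0,0,0],"turn": -0.12}
    - {"jaw": 0,"slide": [0,0,0],"turn": -0.12}
    - {"jaw": 0,"slide": [0,0,0],"turn": -0.12}
    - {"jaw": 0,"slide": [0,0,0],"turn": -0.12}
    - {"jaw": 0,"slide": [0,0,0],"turn": -0.12}
    - {"jaw": 0,"slide": [0,0,0],"turn": -0.12}
    - {"jaw": 0,"slide": [0,0,0],"turn": -0.12}
    - {"jaw": 0,"slide": [0,0,0],"turn": -0.12}
    - {"jaw": 0,"slide": [0,0,0],"turn": -0.12}
    - {"jaw": 0,"slide": [0,0,0],"turn": -0.12}
    - {"jaw": 0,"slide": [0,0,0],"turn": -0.12}
    - {"jaw": 0,"slide": [0,0,0],"turn": -0.12}
    - {"jaw": 0,"slide": [0,0,0],"turn": -0.12}
    - {"jaw": 0,"slide": [0,0,0],"turn": -0.12}
    - {"jaw": 0,"slide": [0,0,0],"turn": -0.12}
    - {"jaw": 0,"slide": [0,0,0],"turn": -0.12}
    - {"jaw": 0,"slide": [0,0,0],"turn": -0.12}
    - {"jaw": 0,"slide": [0,0,0],"turn": -0.12}
    - {"jaw": 0,"slide": [0,0,0],"turn": -0.12}
    - {"jaw": 0,"slide": [0,0,0],"turn": -0.12}

```text
time: 6.68
tool_pos: [534.0, 290.3, 395.7]
tool_rot: [-3.141, 0.004, -1.573]
contact_force: [1.9, 7.7, -4.5]
opening: 31.0
```

Request:
move_arm:
  plan:
    - {"jaw": 0,"slide": [0,0,0],"turn": -0.12}
    - {"jaw": 0,"slide": [0,0,0],"turn": -0.12}
    - {"jaw": 0,"slide": [0,0,0],"turn": -0.12}
    - {"jaw": 0,"slide": [0,0,0],"turn": -0.12}
    - {"jaw": 0,"slide": [0,0,0],"turn": -0.12}
    - {"jaw": 0,"slide": [0,0,0],"turn": -0.1}
    - {"jaw": 0,"slide": [0,0,0],"turn": 0}
    - {"jaw": 0,"slide": [0,0,0],"turn": 0}

```text
time: 7.35
tool_pos: [533.6, 290.2, 395.7]
tool_rot: [-3.14, 0.003, -0.878]
contact_force: [1.7, 7.3, -3.3]
opening: 31.2
```

```bash
python3 -c "
from h import *
go(534,288.7,393)
b=snap('side','s5'); crop(b,'s5c',230,90,320,200,5);
o=robot.observe();print(o['contact_force'],o['moment'])"
```

```text
slide cm [0.14 0.07 0.27] yaw -0.878 j6 -1.898 t 7.3 open 31.2
[-0.148  6.201 -4.401] [ 1.306 -0.206  0.143]
```

View pics/s5c.png

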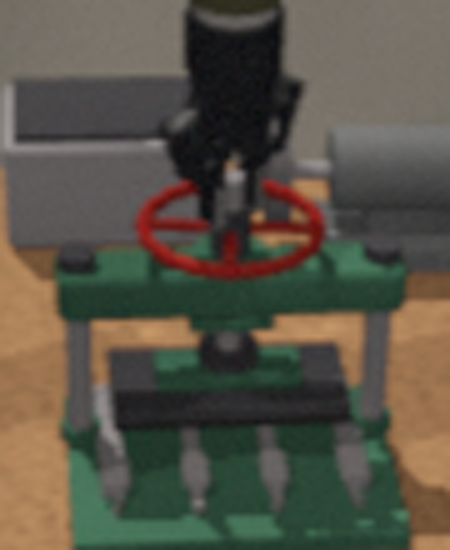

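Request:
move_arm:
  plan:
    - {"jaw": 1,"slide": [0,0,0],"turn": 0}
    - {"jaw": 1,"slide": [0,0,0],"turn": 0}
    - {"jaw": 1,"slide": [0,0,0],"turn": 0}
    - {"jaw": 1,"slide": [0,0,0],"turn": 0}
    - {"jaw": 1,"slide": [0,0,0],"turn": 0}
    - {"jaw": 1,"slide": [0,0,0],"turn": 0}
    - {"jaw": 1,"slide": [0,0,-2.5],"turn": 0}
    - {"jaw": 1,"slide": [0,0,-2.5],"turn": 0}
    - {"jaw": 1,"slide": [0,0,-2.5],"turn": 0}

```text
time: 8.15
tool_pos: [533.4, 288.8, 471.3]
tool_rot: [3.14, 0.0, -0.877]
contact_force: [0.2, 0.5, 0.0]
opening: 85.7
```

```bash
python3 -c "
from h import *
go(540,-250,300,-1.433)"
```

```text
slide cm [41.84 33.96 17.13] yaw -0.877 j6 -1.901 turn 0.556 (or -2.585) t 8.2 open 85.7
```

Request:
move_arm:
  plan:
    - {"jaw": 1,"slide": [0,0,0],"turn": 0.112}
    - {"jaw": 1,"slide": [0,0,0],"turn": 0.111}
    - {"jaw": 1,"slide": [0,0,0],"turn": 0.111}
    - {"jaw": 1,"slide": [0,0,0],"turn": 0.111}
    - {"jaw": 1,"slide": [0,0,0],"turn": 0.111}

```text
time: 8.57
tool_pos: [533.7, 288.9, 470.9]
tool_rot: [-3.141, 0.0, -1.438]
contact_force: [1.5, -0.4, -1.1]
opening: 85.8
```

Request:
move_arm:
  plan:
    - {"jaw": 1,"slide": [2.97,0.375,0],"turn": 0}
    - {"jaw": 1,"slide": [2.97,0.375,0],"turn": 0}
    - {"jaw": 1,"slide": [2.97,0.375,0],"turn": 0}
    - {"jaw": 1,"slide": [2.97,0.375,0],"turn": 0}
    - {"jaw": 1,"slide": [2.97,0.375,0],"turn": 0}
    - {"jaw": 1,"slide": [2.97,0.375,0],"turn": 0}
    - {"jaw": 1,"slide": [2.97,0.375,1],"turn": 0}
    - {"jaw": 1,"slide": [2.97,0.375,1],"turn": 0}
    - {"jaw": 1,"slide": [2.97,0.375,1],"turn": 0}
    - {"jaw": 1,"slide": [2.97,0.375,1],"turn": 0}
    - {"jaw": 1,"slide": [2.97,0.375,1],"turn": 0}
    - {"jaw": 1,"slide": [2.97,0.375,1.5],"turn": 0}
    - {"jaw": 1,"slide": [2.97,0.375,2],"turn": 0}
    - {"jaw": 1,"slide": [2.97,0.375,2],"turn": 0}
    - {"jaw": 1,"slide": [2.97,0.375,2],"turn": 0}
    - {"jaw": 1,"slide": [2.97,0.375,2],"turn": 0}
    - {"jaw": 1,"slide": [2.97,0.375,1.5],"turn": 0}
    - {"jaw": 1,"slide": [2.97,0.375,1],"turn": 0}
    - {"jaw": 1,"slide": [0,0,0],"turn": 0}

```text
time: 10.15
tool_pos: [539.8, -254.3, 298.0]
tool_rot: [3.139, -0.0, -1.438]
contact_force: [0.0, -0.8, -0.1]
opening: 85.1
```

```bash
python3 -c "
from h import *
go(540,-250,183,-1.433)
t=snap('top','t6'); crop(t,'t6c',80,140,380,300,2.6)
s=snap('side','s6'); crop(s,'s6c',200,170,330,310,4)
b=(80,160,150,232); m=red(t,b,6); cv2.imwrite('pics/w6.png',up(t,80,140,220,270,5))
boards(t,[(275,235,358,268)])
"
```

```text
slide cm [-0.43 -0.07 11.50] yaw -1.438 j6 -2.278 turn -0.005 (or 3.137) t 10.2 open 85.1
board rect centre (411.120361328125, -235.30841064453125) size (98.57208251953125, 241.4432373046875) ang 0.10692915320396423
```

View pics/t6c.png

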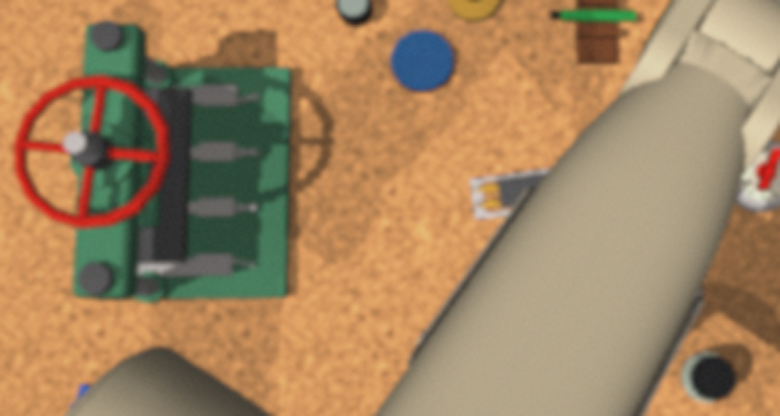

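View pics/s6c.png

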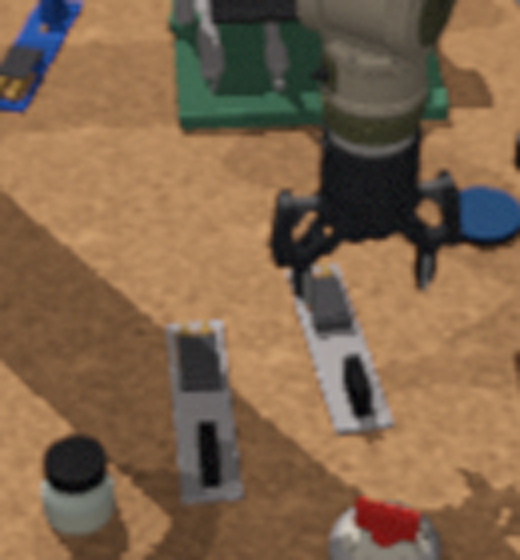

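View pics/w6.png

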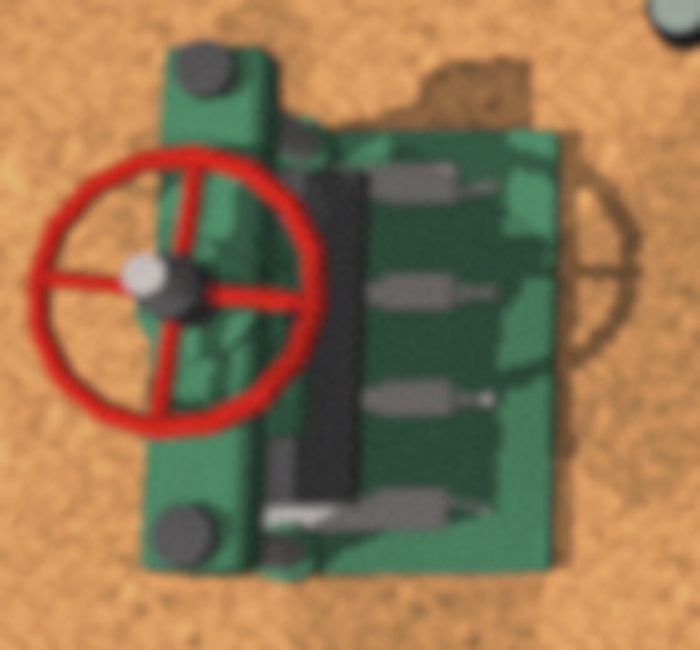

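Request:
move_arm:
  plan:
    - {"jaw": 1,"slide": [-0.43,-0.07,2],"turn": 0}
    - {"jaw": 1,"slide": [0,0,2.5],"turn": 0}
    - {"jaw": 1,"slide": [0,0,2.5],"turn": 0}
    - {"jaw": 1,"slide": [0,0,2.5],"turn": 0}
    - {"jaw": 1,"slide": [0,0,2],"turn": 0}
    - {"jaw": 0,"slide": [0,0,0],"turn": 0}
    - {"jaw": 0,"slide": [0,0,0],"turn": 0}
    - {"jaw": 0,"slide": [0,0,0],"turn": 0}
    - {"jaw": 0,"slide": [0,0,0],"turn": 0}
    - {"jaw": 0,"slide": [0,0,0],"turn": 0}
    - {"jaw": 0,"slide": [0,0,0],"turn": 0}
    - {"jaw": 0,"slide": [0,0,0],"turn": 0}
    - {"jaw": 0,"slide": [0,0,0],"turn": 0}
    - {"jaw": 0,"slide": [0,0,0],"turn": 0}
  squeeze: 60

```text
time: 11.42
tool_pos: [541.4, -245.8, 187.4]
tool_rot: [-3.139, -0.002, -1.432]
contact_force: [0.4, 1.6, 6.1]
opening: 14.9
```

```bash
python3 -c "
from h import *
go(600,80,218,-1.559)
s=snap('side','s7'); crop(s,'s7c',200,170,330,310,4)
"
```

```text
slide cm [-31.46 -10.30 -3.06] yaw -1.432 j6 -2.270 turn 0.127 (or -3.015) t 11.4 open 14.9
```

View pics/s7c.png

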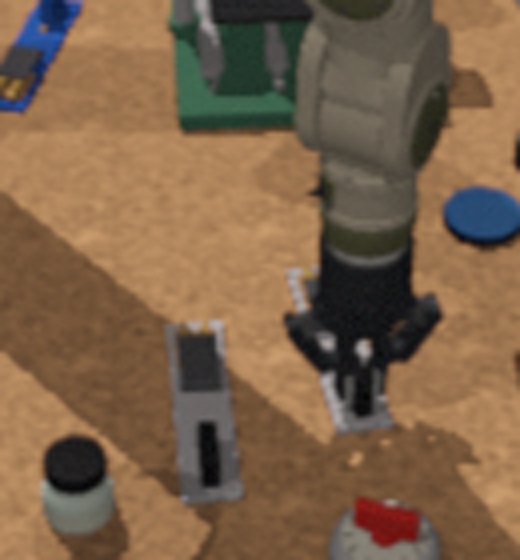

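Request:
move_arm:
  plan:
    - {"jaw": 0,"slide": [0,0,-1],"turn": 0}
    - {"jaw": 0,"slide": [0,0,-1],"turn": 0}
    - {"jaw": 0,"slide": [0,0,-1.2],"turn": 0.064}
    - {"jaw": 0,"slide": [0,0,0],"turn": 0.063}
    - {"jaw": 0,"slide": [-1.2,-0.3,0],"turn": 0}
    - {"jaw": 0,"slide": [-2.2,-0.6,0],"turn": 0}
    - {"jaw": 0,"slide": [-2.2,-0.6,0],"turn": 0}
    - {"jaw": 0,"slide": [-2.2,-0.6,0],"turn": 0}
    - {"jaw": 0,"slide": [-2.2,-0.6,0],"turn": 0}
    - {"jaw": 0,"slide": [-2.2,-0.6,0],"turn": 0}
    - {"jaw": 0,"slide": [-2.2,-0.6,0],"turn": 0}
    - {"jaw": 0,"slide": [-2.2,-0.6,0],"turn": 0}
    - {"jaw": 0,"slide": [-2.2,-0.6,0],"turn": 0}
    - {"jaw": 0,"slide": [-2.2,-0.6,0],"turn": 0}
    - {"jaw": 0,"slide": [-1.5,-0.58,0],"turn": 0}
    - {"jaw": 0,"slide": [0,0,0],"turn": 0}
    - {"jaw": 0,"slide": [0,0,0],"turn": 0}
    - {"jaw": 0,"slide": [0,0,0],"turn": 0}
  squeeze: 80

```text
time: 12.97
tool_pos: [600.5, -19.4, 217.5]
tool_rot: [3.141, -0.0, -1.558]
contact_force: [0.1, -0.2, -3.0]
opening: 14.5
```

```bash
python3 -c "
from h import *
go(601.5,-13,209,-1.559)
t=snap('top','t8'); crop(t,'t8c',150,130,350,280,4)
s=snap('side','s8'); crop(s,'s8c',200,140,340,280,4)
"
```

```text
slide cm [-0.64 -0.11 0.85] yaw -1.558 j6 -1.749 turn 0.001 (or -3.141) t 13.0 open 14.5
```

View pics/t8c.png

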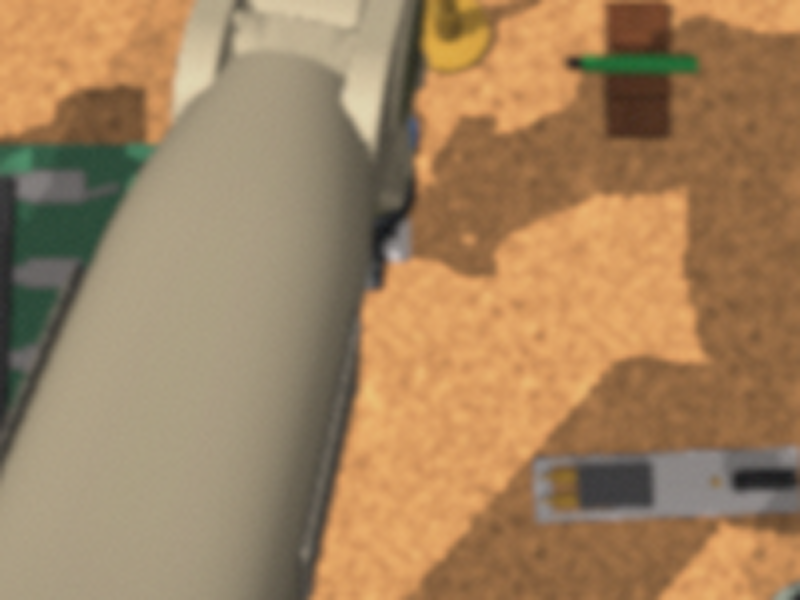

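View pics/s8c.png

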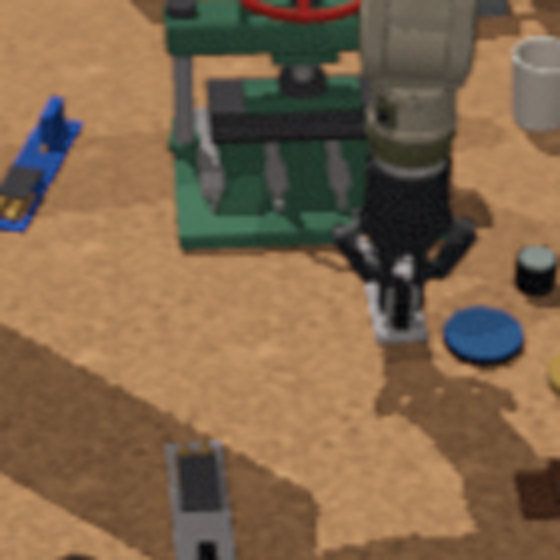

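```bash
python3 -c "
from h import *
for p in [(375,338),(425,333)]: print(onz('side',200+p[0]/4,140+p[1]/4,33))
print(proj('side',(534,288.7,215)),'rim centre seen side (276.?)')
# bed front corners in side crop
for p in [(183,245),]: print(onz('side',200+p[0]/4,140+p[1]/4,10))
print(tri((192,166.3),(311.5,192)))
"
```

```text
[576.492 -42.999  33.   ]
[622.756 -38.542  33.   ]
[275.954 135.115] rim centre seen side (276.?)
[406.572 134.621  10.   ]
(array([662.209, 132.172,  46.263]), np.float64(4.963812315001667))
```

Request:
move_arm:
  plan:
    - {"jaw": 0,"slide": [-0.64,-0.1,0.3],"turn": 0}
    - {"jaw": 0,"slide": [0,0,0.3],"turn": 0}
    - {"jaw": 0,"slide": [0,0,0.25],"turn": 0}
    - {"jaw": 0,"slide": [0,0,0],"turn": 0}
    - {"jaw": 0,"slide": [0,0,0],"turn": 0}

```text
time: 13.48
tool_pos: [601.6, -13.4, 208.8]
tool_rot: [3.141, 0.0, -1.56]
contact_force: [-0.0, -0.3, -2.5]
opening: 14.8
```

```bash
python3 -c "
from h import *
go(601.5,-13,209,-1.559)
o=robot.observe();print(o['tool_pos'],o['contact_force'],o['moment'])
s=snap('side','s9'); crop(s,'s9c',240,150,340,240,6)
"
```

```text
slide cm [-0.04 0.01 -0.02] yaw -1.560 j6 -1.738 turn -0.001 (or 3.141) t 13.5 open 14.8
[601.609 -13.447 208.757] [-0.047 -0.303 -2.456] [-0.065 -0.02  -0.034]
```

View pics/s9c.png

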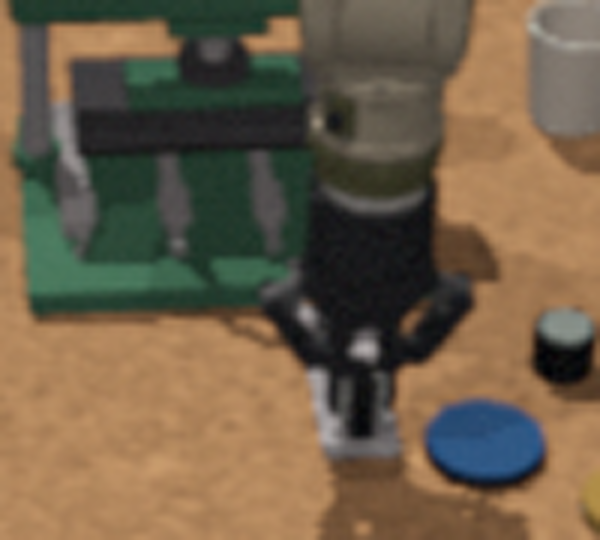

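Request:
move_arm:
  plan:
    - {"jaw": 0,"slide": [-0.8,0,0.05],"turn": 0}
    - {"jaw": 0,"slide": [-0.8,0,0],"turn": 0}
    - {"jaw": 0,"slide": [-0.8,0,0],"turn": 0}
    - {"jaw": 0,"slide": [-0.8,0,0],"turn": 0}
    - {"jaw": 0,"slide": [-0.8,0,0],"turn": 0}
    - {"jaw": 0,"slide": [-0.8,0,0],"turn": 0}
    - {"jaw": 0,"slide": [0,0,0],"turn": 0}
    - {"jaw": 0,"slide": [0,0,0],"turn": 0}

```text
time: 14.2
tool_pos: [601.2, 35.5, 208.7]
tool_rot: [-3.142, -0.0, -1.558]
contact_force: [-0.2, -0.5, -3.7]
opening: 14.6
```

```bash
python3 -c "
from h import *
go(601.5,-13,209,-1.559)
o=robot.observe();print(o['tool_pos'],o['contact_force'],o['moment'])
s=snap('side','s10'); crop(s,'s10c',240,130,340,220,6)
"
```

```text
slide cm [4.85 0.04 -0.03] yaw -1.558 j6 -1.658 turn 0.001 (or -3.141) t 14.2 open 14.6
[601.233  35.536 208.707] [-0.168 -0.479 -3.716] [-0.074  0.01  -0.029]
```

View pics/s10c.png

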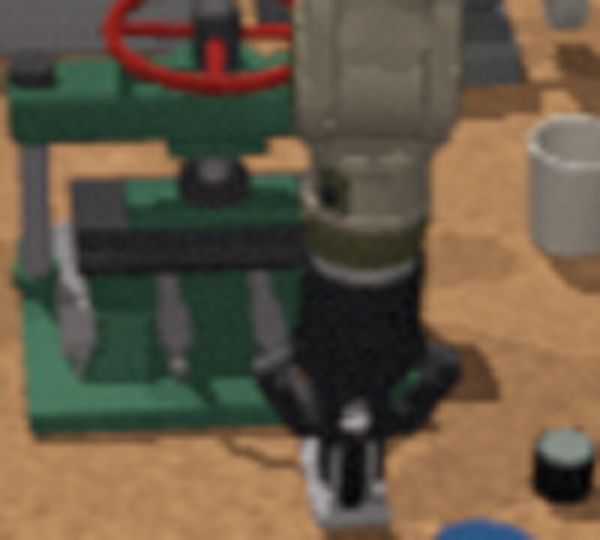

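Request:
move_arm:
  plan:
    - {"jaw": 0,"slide": [-0.8,0,0.03],"turn": 0}
    - {"jaw": 0,"slide": [-0.8,0,0],"turn": 0}
    - {"jaw": 0,"slide": [-0.8,0,0],"turn": 0}
    - {"jaw": 0,"slide": [-0.8,0,0],"turn": 0}
    - {"jaw": 0,"slide": [-0.8,0,0],"turn": 0}
    - {"jaw": 0,"slide": [-0.8,0,0],"turn": 0}
    - {"jaw": 0,"slide": [0,0,0],"turn": 0}
    - {"jaw": 0,"slide": [0,0,0],"turn": 0}

```text
time: 14.92
tool_pos: [600.7, 83.5, 208.4]
tool_rot: [-3.142, -0.0, -1.558]
contact_force: [-0.4, -0.9, -2.1]
opening: 14.4
```

Request:
move_arm:
  plan:
    - {"jaw": 0,"slide": [-0.8,0,0.03],"turn": 0}
    - {"jaw": 0,"slide": [-0.8,0,0],"turn": 0}
    - {"jaw": 0,"slide": [-0.8,0,0],"turn": 0}
    - {"jaw": 0,"slide": [-0.8,0,0],"turn": 0}
    - {"jaw": 0,"slide": [-0.8,0,0],"turn": 0}
    - {"jaw": 0,"slide": [-0.8,0,0],"turn": 0}
    - {"jaw": 0,"slide": [-0.8,0,0],"turn": 0}
    - {"jaw": 0,"slide": [0,0,0],"turn": 0}
    - {"jaw": 0,"slide": [0,0,0],"turn": 0}

```text
time: 15.67
tool_pos: [600.0, 139.4, 208.0]
tool_rot: [-3.142, -0.0, -1.558]
contact_force: [-1.2, 0.1, -2.7]
opening: 14.3
```

Request:
move_arm:
  plan:
    - {"jaw": 0,"slide": [-0.4,0,0.02],"turn": 0}
    - {"jaw": 0,"slide": [-0.4,0,0],"turn": 0}
    - {"jaw": 0,"slide": [-0.4,0,0],"turn": 0}
    - {"jaw": 0,"slide": [-0.4,0,0],"turn": 0}
    - {"jaw": 0,"slide": [-0.4,0,0],"turn": 0}
    - {"jaw": 0,"slide": [0,0,0],"turn": 0}
    - {"jaw": 0,"slide": [0,0,0],"turn": 0}

```text
time: 16.25
tool_pos: [599.9, 159.0, 207.9]
tool_rot: [-3.141, -0.0, -1.559]
contact_force: [-0.5, -0.3, -3.6]
opening: 14.6
```

Still free; creep on until the back stop pushes back.

Request:
move_arm:
  plan:
    - {"jaw": 0,"slide": [-0.2,0,0],"turn": 0}
    - {"jaw": 0,"slide": [-0.2,0,0],"turn": 0}
    - {"jaw": 0,"slide": [-0.2,0,0],"turn": 0}
    - {"jaw": 0,"slide": [-0.1,0,0],"turn": 0}
    - {"jaw": 0,"slide": [0,0,0],"turn": 0}
    - {"jaw": 0,"slide": [0,0,0],"turn": 0}

```text
time: 16.75
tool_pos: [599.8, 165.8, 207.9]
tool_rot: [3.142, 0.0, -1.559]
contact_force: [0.4, 0.4, -2.8]
opening: 14.8
```

Request:
move_arm:
  plan:
    - {"jaw": 0,"slide": [-0.15,0,0],"turn": 0}
    - {"jaw": 0,"slide": [-0.15,0,0],"turn": 0}
    - {"jaw": 0,"slide": [0,0,0],"turn": 0}
    - {"jaw": 0,"slide": [0,0,0],"turn": 0}

```text
time: 17.08
tool_pos: [599.8, 167.1, 208.1]
tool_rot: [3.141, -0.004, -1.561]
contact_force: [-0.3, -8.7, 0.2]
opening: 14.8
```

Request:
move_arm:
  plan:
    - {"jaw": 0,"slide": [-0.15,0,0.05],"turn": 0}
    - {"jaw": 0,"slide": [-0.1,0,0.05],"turn": 0}
    - {"jaw": 0,"slide": [0,0,0],"turn": 0}
    - {"jaw": 0,"slide": [0,0,0],"turn": 0}

```text
time: 17.42
tool_pos: [599.8, 167.8, 207.6]
tool_rot: [3.141, -0.009, -1.563]
contact_force: [-1.7, -17.6, 2.5]
opening: 14.4
```

```bash
python3 -c "
from h import *
s=snap('side','s11'); crop(s,'s11c',230,100,340,210,5)
"
```

```text
(no output)
```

View pics/s11c.png

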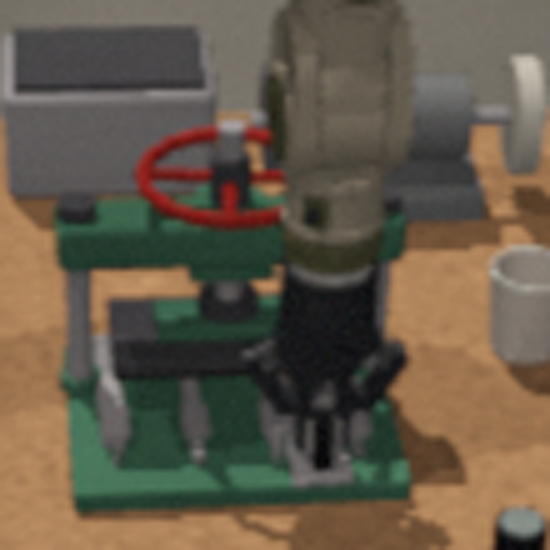

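Request:
move_arm:
  plan:
    - {"jaw": 0.8,"slide": [0,0,0],"turn": 0}
    - {"jaw": 0.8,"slide": [0,0,0],"turn": 0}
    - {"jaw": 0.8,"slide": [0,0,0],"turn": 0}
    - {"jaw": 0.8,"slide": [0,0,0],"turn": 0}
    - {"jaw": 0.8,"slide": [0,0,-1],"turn": 0}
    - {"jaw": 0.8,"slide": [0,0,-2],"turn": 0}
    - {"jaw": 0.8,"slide": [0,0,-2],"turn": 0}
    - {"jaw": 0.8,"slide": [2,0,-2],"turn": 0}
    - {"jaw": 0.8,"slide": [3,0,-2],"turn": 0}
    - {"jaw": 0.8,"slide": [3,0,0],"turn": 0}
    - {"jaw": 0.8,"slide": [3,0,0],"turn": 0}
    - {"jaw": 0.8,"slide": [3,0,0],"turn": 0}
    - {"jaw": 0.8,"slide": [3,0,0],"turn": 0}
    - {"jaw": 1,"slide": [3,0,0],"turn": 0}
    - {"jaw": 1,"slide": [3,0,0],"turn": 0}
    - {"jaw": 1,"slide": [3,0,0],"turn": 0}
    - {"jaw": 1,"slide": [3,0,0],"turn": 0}
    - {"jaw": 1,"slide": [0,0,0],"turn": 0}
    - {"jaw": 1,"slide": [0,0,0],"turn": 0}

```text
time: 19.05
tool_pos: [603.1, -120.1, 297.6]
tool_rot: [-3.141, 0.0, -1.562]
contact_force: [-0.1, 0.5, 0.2]
opening: 85.5
```

```bash
python3 -c "
from h import *
t=snap('top','t12'); crop(t,'t12c',80,140,380,300,2.6); crop(t,'t12p',130,150,210,260,7)
s=snap('side','s12'); crop(s,'s12c',190,110,340,310,3)
go(414.8,-313,300,-1.533)
"
```

```text
slide cm [19.26 19.05 -0.27] yaw -1.559 j6 -1.907 turn -0.026 (or 3.116) t 19.1 open 85.4
```

View pics/t12c.png

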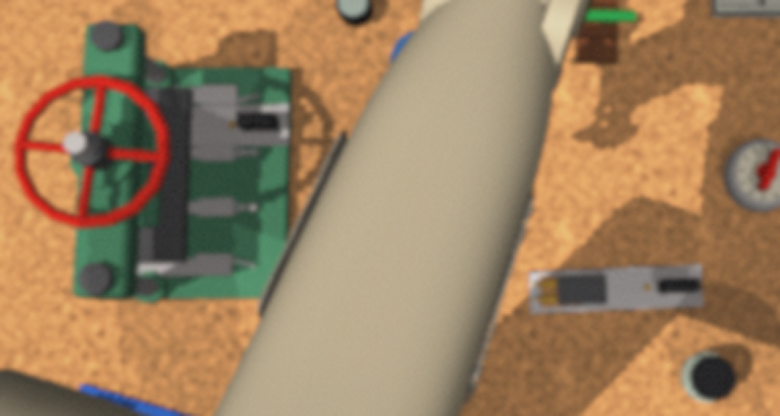

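View pics/s12c.png

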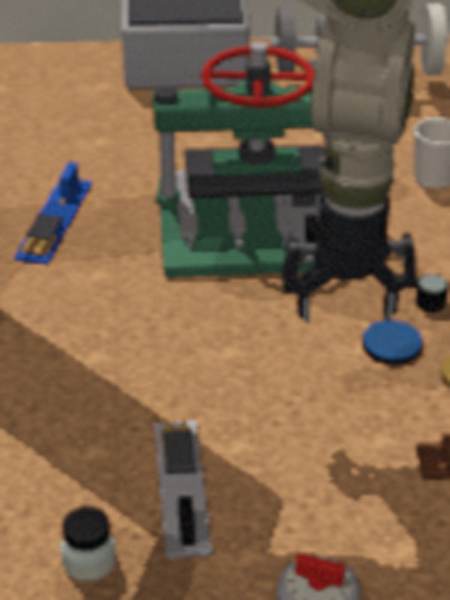

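Request:
move_arm:
  plan:
    - {"jaw": 0.6,"slide": [1.6,1.59,0],"turn": 0}
    - {"jaw": 0.6,"slide": [1.6,1.59,0],"turn": 0}
    - {"jaw": 0.6,"slide": [1.6,1.59,0],"turn": 0}
    - {"jaw": 0.6,"slide": [1.6,1.59,0],"turn": 0}
    - {"jaw": 0.6,"slide": [1.6,1.59,0],"turn": 0}
    - {"jaw": 0.6,"slide": [1.6,1.59,0],"turn": 0}
    - {"jaw": 0.6,"slide": [1.6,1.59,0],"turn": 0}
    - {"jaw": 0.6,"slide": [1.6,1.59,0],"turn": 0}
    - {"jaw": 0.6,"slide": [1.6,1.59,0],"turn": 0}
    - {"jaw": 0.6,"slide": [1.6,1.59,0],"turn": 0}
    - {"jaw": 0.6,"slide": [1.6,1.59,0],"turn": 0}
    - {"jaw": 0.6,"slide": [1.66,1.56,0],"turn": 0}
    - {"jaw": 0.6,"slide": [0,0,0],"turn": -0.026}
    - {"jaw": 0.6,"slide": [0,0,0],"turn": 0}
    - {"jaw": 0.6,"slide": [0,0,0],"turn": 0}

```text
time: 20.4
tool_pos: [415.2, -312.5, 297.1]
tool_rot: [-3.141, 0.0, -1.533]
contact_force: [-0.5, 0.0, -0.0]
opening: 51.5
```

```bash
python3 -c "
from h import *
go(415,-314,186,-1.533)
t=snap('top','t13'); crop(t,'t13p',130,150,210,260,5)
s=snap('side','s13'); crop(s,'s13c',190,200,330,320,4)
"
```

```text
slide cm [0.15 0.02 11.11] yaw -1.533 j6 -2.409 turn 0.000 (or -3.141) t 20.4 open 51.5
```

View pics/t13p.png

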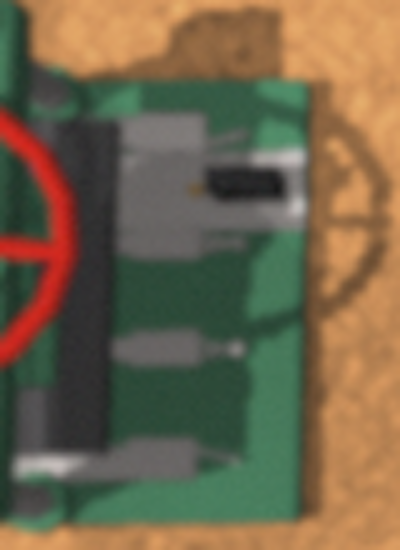

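View pics/s13c.png

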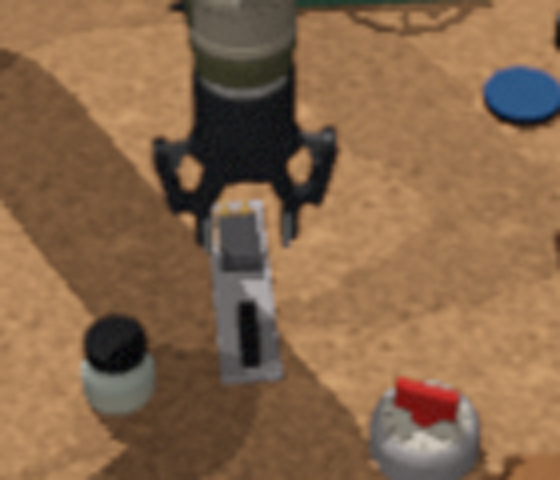

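Request:
move_arm:
  plan:
    - {"jaw": 0.6,"slide": [0.1,0,2.2],"turn": 0}
    - {"jaw": 0.6,"slide": [0,0,2.5],"turn": 0}
    - {"jaw": 0.6,"slide": [0,0,2.5],"turn": 0}
    - {"jaw": 0.6,"slide": [0,0,2.5],"turn": 0}
    - {"jaw": 0.6,"slide": [0,0,1.4],"turn": 0}
    - {"jaw": 0,"slide": [0,0,0],"turn": 0}
    - {"jaw": 0,"slide": [0,0,0],"turn": 0}
    - {"jaw": 0,"slide": [0,0,0],"turn": 0}
    - {"jaw": 0,"slide": [0,0,0],"turn": 0}
    - {"jaw": 0,"slide": [0,0,0],"turn": 0}
    - {"jaw": 0,"slide": [0,0,0],"turn": 0}
    - {"jaw": 0,"slide": [0,0,0],"turn": 0}
    - {"jaw": 0,"slide": [0,0,0],"turn": 0}
  squeeze: 80

```text
time: 21.58
tool_pos: [415.3, -314.7, 187.0]
tool_rot: [-3.14, -0.001, -1.533]
contact_force: [0.6, 2.5, 5.6]
opening: 14.8
```

```bash
python3 -c "
from h import *
o=robot.observe();print(o['contact_force'])
go(472,-20,218,-1.559)
s=snap('side','s14'); crop(s,'s14c',190,200,330,320,4)
"
```

```text
[0.633 2.497 5.613]
slide cm [-29.24 -6.78 -3.10] yaw -1.533 j6 -2.411 turn 0.026 (or -3.116) t 21.6 open 14.8
```

View pics/s14c.png

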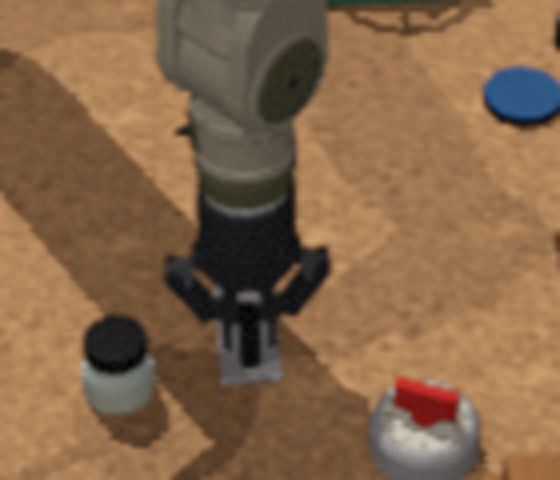

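Request:
move_arm:
  plan:
    - {"jaw": 0,"slide": [0,0,-1],"turn": 0}
    - {"jaw": 0,"slide": [0,0,-1],"turn": 0}
    - {"jaw": 0,"slide": [0,0,-1.2],"turn": 0.026}
    - {"jaw": 0,"slide": [-2.1,-0.44,0],"turn": 0}
    - {"jaw": 0,"slide": [-2.1,-0.44,0],"turn": 0}
    - {"jaw": 0,"slide": [-2.1,-0.44,0],"turn": 0}
    - {"jaw": 0,"slide": [-2.1,-0.44,0],"turn": 0}
    - {"jaw": 0,"slide": [-2.1,-0.44,0],"turn": 0}
    - {"jaw": 0,"slide": [-2.1,-0.44,0],"turn": 0}
    - {"jaw": 0,"slide": [-2.1,-0.44,0],"turn": 0}
    - {"jaw": 0,"slide": [-2.1,-0.44,0],"turn": 0}
    - {"jaw": 0,"slide": [-2.1,-0.44,0],"turn": 0}
    - {"jaw": 0,"slide": [-2.1,-0.44,0],"turn": 0}
    - {"jaw": 0,"slide": [-2.1,-0.44,0],"turn": 0}
    - {"jaw": 0,"slide": [-2.1,-0.44,0],"turn": 0}
    - {"jaw": 0,"slide": [-2.1,-0.44,0],"turn": 0}
    - {"jaw": 0,"slide": [-2.1,-0.44,0],"turn": 0}
    - {"jaw": 0,"slide": [0,0,0],"turn": 0}
    - {"jaw": 0,"slide": [0,0,0],"turn": 0}
    - {"jaw": 0,"slide": [0,0,0],"turn": 0}

```text
time: 23.3
tool_pos: [473.0, -20.1, 218.2]
tool_rot: [-3.142, -0.001, -1.559]
contact_force: [-0.5, -0.3, -3.9]
opening: 14.3
```

```bash
python3 -c "
from h import *
o=robot.observe();print(o['contact_force'])
go(473.8,-13,208.4,-1.559)
t=snap('top','t15'); crop(t,'t15c',130,150,300,260,4)
s=snap('side','s15'); crop(s,'s15c',220,140,330,240,5)
"
```

```text
[-0.536 -0.346 -3.851]
slide cm [-0.71 -0.09 0.98] yaw -1.559 j6 -1.794 turn -0.000 (or 3.141) t 23.3 open 14.3
```

View pics/t15c.png

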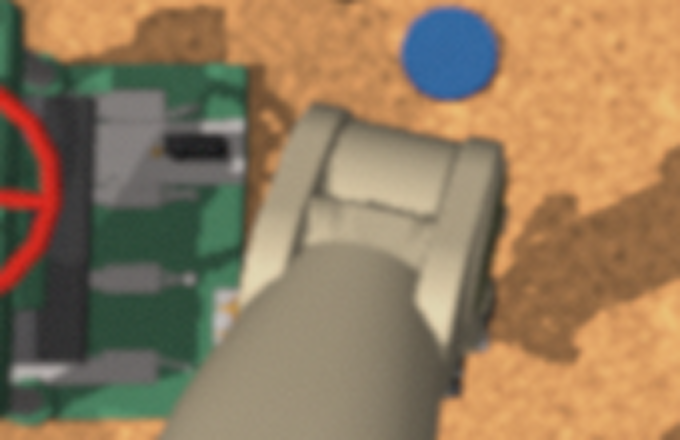

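View pics/s15c.png

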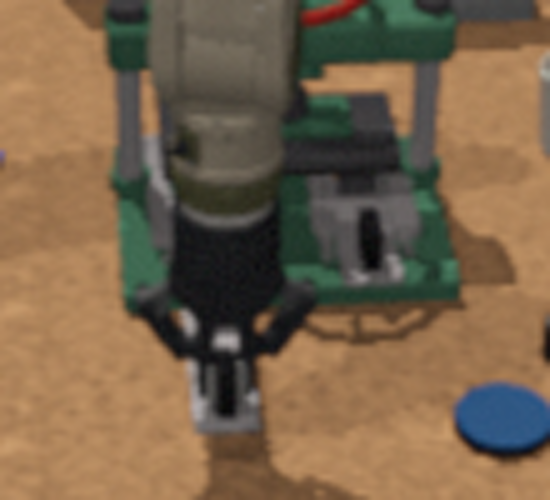

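```bash
python3 -c "
from h import *
print(onz('top',130+216/4,150+289/4,36))
a=onz('top',130+130/4,150+278/4,34);b=onz('top',130+130/4,150+367/4,34);c=onz('top',130+130/4,150+189/4,34);print(a,b,(a+b)/2,c)
for p in [(195,430),(260,427)]: print(onz('side',220+p[0]/5,140+p[1]/5,33))
"
```

```text
[493.179 152.33   36.   ]
[501.401 216.081  34.   ] [435.855 213.413  34.   ] [468.628 214.747  34.   ] [567.974 218.79   34.   ]
[450.214 -44.344  33.   ]
[497.313 -43.627  33.   ]
```

Request:
move_arm:
  plan:
    - {"jaw": 0,"slide": [-0.7,-0.1,0.3],"turn": 0}
    - {"jaw": 0,"slide": [0,0,0.3],"turn": 0}
    - {"jaw": 0,"slide": [0,0,0.38],"turn": 0}
    - {"jaw": 0,"slide": [-0.8,0,0],"turn": 0}
    - {"jaw": 0,"slide": [-0.8,0,0],"turn": 0}
    - {"jaw": 0,"slide": [-0.8,0,0],"turn": 0}
    - {"jaw": 0,"slide": [0,0,0],"turn": 0}
    - {"jaw": 0,"slide": [0,0,0],"turn": 0}

```text
time: 24.07
tool_pos: [473.6, 12.0, 208.1]
tool_rot: [-3.142, -0.0, -1.558]
contact_force: [-0.2, -0.7, -3.5]
opening: 14.7
```

Request:
move_arm:
  plan:
    - {"jaw": 0,"slide": [-0.8,0,0],"turn": 0}
    - {"jaw": 0,"slide": [-0.8,0,0],"turn": 0}
    - {"jaw": 0,"slide": [-0.8,0,0],"turn": 0}
    - {"jaw": 0,"slide": [0,0,0],"turn": 0}
    - {"jaw": 0,"slide": [0,0,0],"turn": 0}

```text
time: 24.48
tool_pos: [473.3, 35.8, 208.1]
tool_rot: [3.142, -0.0, -1.558]
contact_force: [-0.1, 0.6, -4.0]
opening: 15.2
```

Request:
move_arm:
  plan:
    - {"jaw": 0,"slide": [-0.8,0,0],"turn": 0}
    - {"jaw": 0,"slide": [-0.8,0,0],"turn": 0}
    - {"jaw": 0,"slide": [-0.8,0,0],"turn": 0}
    - {"jaw": 0,"slide": [-0.8,0,0],"turn": 0}
    - {"jaw": 0,"slide": [-0.8,0,0],"turn": 0}
    - {"jaw": 0,"slide": [-0.8,0,0],"turn": 0}
    - {"jaw": 0,"slide": [0,0,0],"turn": 0}
    - {"jaw": 0,"slide": [0,0,0],"turn": 0}

```text
time: 25.15
tool_pos: [472.8, 83.8, 208.1]
tool_rot: [3.142, -0.0, -1.558]
contact_force: [-0.4, 0.5, -4.9]
opening: 14.6
```

```bash
python3 -c "
from h import *
o=robot.observe();print(o['contact_force'],o['tool_pos'],o['moment'])
s=snap('side','s16'); crop(s,'s16c',220,120,330,220,5)
"
```

```text
[-0.375  0.509 -4.899] [472.774  83.797 208.056] [-0.169 -0.003 -0.065]
```

View pics/s16c.png

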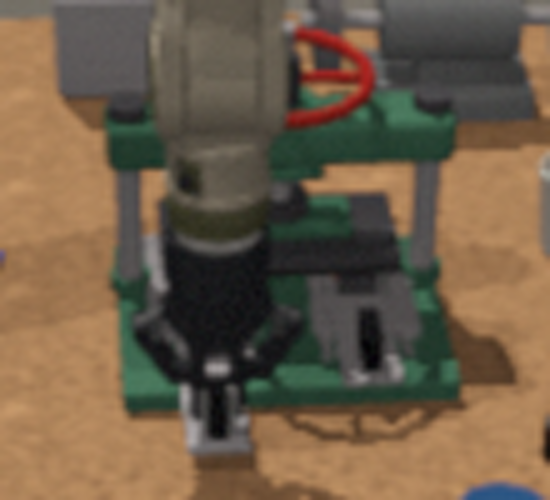

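Request:
move_arm:
  plan:
    - {"jaw": 0,"slide": [-0.8,0,0.05],"turn": 0}
    - {"jaw": 0,"slide": [-0.8,0,0],"turn": 0}
    - {"jaw": 0,"slide": [-0.8,0,0],"turn": 0}
    - {"jaw": 0,"slide": [-0.8,0,0],"turn": 0}
    - {"jaw": 0,"slide": [-0.8,0,0],"turn": 0}
    - {"jaw": 0,"slide": [-0.8,0,0],"turn": 0}
    - {"jaw": 0,"slide": [-0.8,0,0],"turn": 0}
    - {"jaw": 0,"slide": [0,0,0],"turn": 0}
    - {"jaw": 0,"slide": [0,0,0],"turn": 0}

```text
time: 25.95
tool_pos: [472.1, 139.8, 207.6]
tool_rot: [-3.142, -0.0, -1.558]
contact_force: [0.0, 0.3, -4.2]
opening: 14.6
```

Request:
move_arm:
  plan:
    - {"jaw": 0,"slide": [-0.4,0,0],"turn": 0}
    - {"jaw": 0,"slide": [-0.4,0,0],"turn": 0}
    - {"jaw": 0,"slide": [-0.4,0,0],"turn": 0}
    - {"jaw": 0,"slide": [-0.4,0,0],"turn": 0}
    - {"jaw": 0,"slide": [-0.3,0,0],"turn": 0}
    - {"jaw": 0,"slide": [0,0,0],"turn": 0}
    - {"jaw": 0,"slide": [0,0,0],"turn": 0}

```text
time: 26.53
tool_pos: [472.0, 158.4, 207.6]
tool_rot: [3.142, -0.0, -1.559]
contact_force: [0.5, 0.5, -4.2]
opening: 14.4
```

Request:
move_arm:
  plan:
    - {"jaw": 0,"slide": [-0.2,0,0],"turn": 0}
    - {"jaw": 0,"slide": [-0.2,0,0],"turn": 0}
    - {"jaw": 0,"slide": [-0.2,0,0],"turn": 0}
    - {"jaw": 0,"slide": [-0.1,0,0],"turn": 0}
    - {"jaw": 0,"slide": [0,0,0],"turn": 0}
    - {"jaw": 0,"slide": [0,0,0],"turn": 0}

```text
time: 27.03
tool_pos: [471.9, 164.6, 207.6]
tool_rot: [3.142, -0.002, -1.56]
contact_force: [-0.9, -4.8, -2.6]
opening: 14.5
```

Request:
move_arm:
  plan:
    - {"jaw": 0,"slide": [-0.15,0,0.05],"turn": 0}
    - {"jaw": 0,"slide": [-0.15,0,0.05],"turn": 0}
    - {"jaw": 0,"slide": [-0.1,0,0],"turn": 0}
    - {"jaw": 0,"slide": [0,0,0],"turn": 0}
    - {"jaw": 0,"slide": [0,0,0],"turn": 0}

```text
time: 27.45
tool_pos: [471.9, 166.0, 207.1]
tool_rot: [-3.142, -0.01, -1.563]
contact_force: [-0.9, -22.1, 5.0]
opening: 14.9
```

```bash
python3 -c "
from h import *
s=snap('side','s17'); crop(s,'s17c',220,110,330,210,5)
"
```

```text
(no output)
```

View pics/s17c.png

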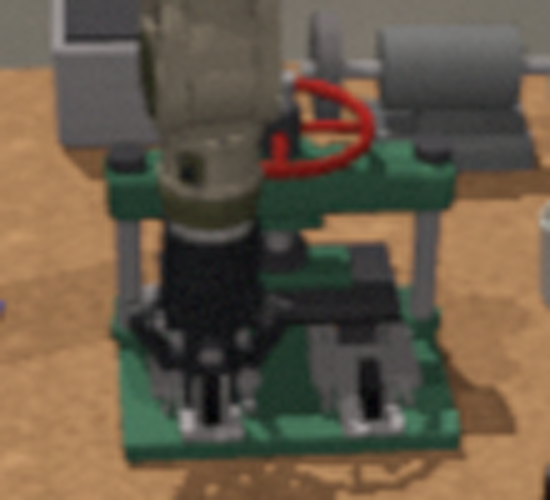

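Request:
move_arm:
  plan:
    - {"jaw": 0.6,"slide": [0,0,0],"turn": 0}
    - {"jaw": 0.6,"slide": [0,0,0],"turn": 0}
    - {"jaw": 0.6,"slide": [0,0,0],"turn": 0}
    - {"jaw": 0.6,"slide": [0,0,0],"turn": 0}
    - {"jaw": 0.6,"slide": [0,0,-1],"turn": 0}
    - {"jaw": 0.6,"slide": [0,0,-2],"turn": 0}
    - {"jaw": 0.6,"slide": [0,0,-2],"turn": 0}
    - {"jaw": 0.6,"slide": [2,0,-2],"turn": 0}
    - {"jaw": 0.6,"slide": [2,0,-2.5],"turn": 0}
    - {"jaw": 0.6,"slide": [0,0,-2.5],"turn": 0}
    - {"jaw": 1,"slide": [0,0,-2.5],"turn": 0}
    - {"jaw": 1,"slide": [0,0,-2.5],"turn": 0}
    - {"jaw": 1,"slide": [0,0,-2.5],"turn": 0}
    - {"jaw": 1,"slide": [0,0,-2.5],"turn": 0}
    - {"jaw": 1,"slide": [0,0,-2.5],"turn": 0}
    - {"jaw": 1,"slide": [0,0,-2.5],"turn": 0}
    - {"jaw": 1,"slide": [0,0,0],"turn": 0}
    - {"jaw": 1,"slide": [0,0,0],"turn": 0}

```text
time: 29.0
tool_pos: [472.4, 129.5, 478.8]
tool_rot: [-3.137, 0.001, -1.559]
contact_force: [-0.4, -0.4, -0.7]
opening: 85.4
```

```bash
python3 -c "
from h import *
t=snap('top','t18'); crop(t,'t18p',80,140,210,260,5)
s=snap('side','s18'); crop(s,'s18c',220,80,330,210,4.5)
go(534,290,480)
"
```

```text
slide cm [-15.99 -6.39 -0.37] yaw -1.559 j6 -1.479 t 29.1 open 85.6
```

View pics/s18c.png

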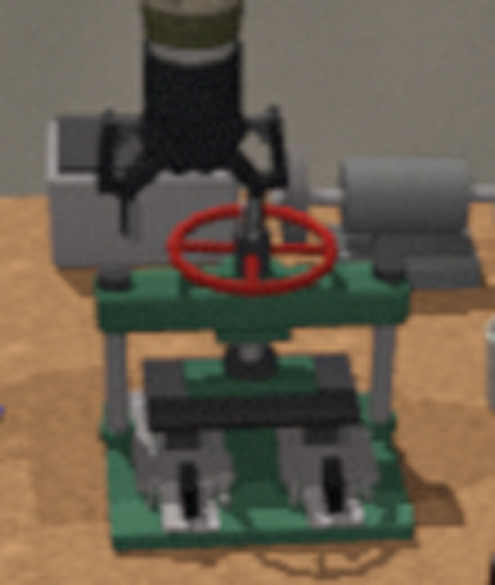

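View pics/t18p.png

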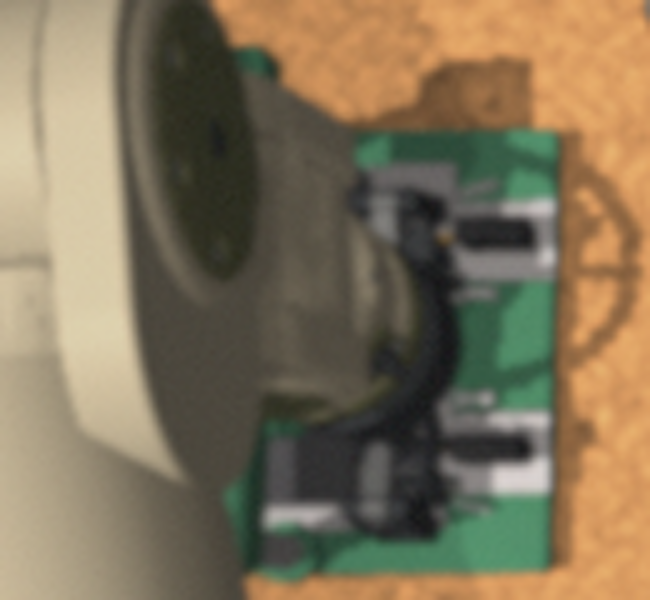

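Request:
move_arm:
  plan:
    - {"jaw": 1,"slide": [-2.29,-0.91,0],"turn": -0.1}
    - {"jaw": 1,"slide": [-2.29,-0.91,0],"turn": 0.1}
    - {"jaw": 1,"slide": [-2.29,-0.91,0],"turn": 0}
    - {"jaw": 1,"slide": [-2.29,-0.91,0],"turn": 0}
    - {"jaw": 1,"slide": [-2.29,-0.91,0],"turn": 0}
    - {"jaw": 1,"slide": [-2.29,-0.91,0],"turn": 0}
    - {"jaw": 1,"slide": [-2.26,-0.91,0],"turn": 0}
    - {"jaw": 1,"slide": [0,0,0],"turn": -0.12}
    - {"jaw": 1,"slide": [0,0,0],"turn": -0.12}
    - {"jaw": 1,"slide": [0,0,0],"turn": -0.12}
    - {"jaw": 1,"slide": [0,0,0],"turn": -0.12}
    - {"jaw": 1,"slide": [0,0,0],"turn": -0.12}
    - {"jaw": 1,"slide": [0,0,0],"turn": -0.12}
    - {"jaw": 1,"slide": [0,0,0],"turn": -0.12}
    - {"jaw": 1,"slide": [0,0,0],"turn": -0.12}
    - {"jaw": 1,"slide": [0,0,0],"turn": -0.12}
    - {"jaw": 1,"slide": [0,0,0],"turn": 0}
    - {"jaw": 1,"slide": [0,0,0],"turn": 0}

```text
time: 30.6
tool_pos: [531.7, 290.7, 475.3]
tool_rot: [3.14, 0.002, -0.483]
contact_force: [-0.2, -1.0, 0.9]
opening: 85.5
```

```bash
python3 -c "
from h import *
go(533.9,290.2,395)
"
```

```text
slide cm [0.22 -0.06 8.03] yaw -0.483 j6 -2.291 t 30.6 open 85.5
```

Request:
move_arm:
  plan:
    - {"jaw": 1,"slide": [0.22,-0.06,2],"turn": 0}
    - {"jaw": 1,"slide": [0,0,2],"turn": 0}
    - {"jaw": 1,"slide": [0,0,2],"turn": 0}
    - {"jaw": 1,"slide": [0,0,2.05],"turn": 0}
    - {"jaw": 1,"slide": [0,0,0],"turn": 0}
    - {"jaw": 0,"slide": [0,0,0],"turn": 0}
    - {"jaw": 0,"slide": [0,0,0],"turn": 0}
    - {"jaw": 0,"slide": [0,0,0],"turn": 0}
    - {"jaw": 0,"slide": [0,0,0],"turn": 0}
    - {"jaw": 0,"slide": [0,0,0],"turn": 0}
    - {"jaw": 0,"slide": [0,0,0],"turn": 0}
    - {"jaw": 0,"slide": [0,0,0],"turn": 0}
    - {"jaw": 0,"slide": [0,0,0],"turn": 0}
    - {"jaw": 0,"slide": [0,0,0],"turn": 0}
  squeeze: 80

```text
time: 31.77
tool_pos: [534.1, 290.0, 398.2]
tool_rot: [-3.14, -0.002, -0.48]
contact_force: [-0.6, -1.8, 5.5]
opening: 30.3
```

```bash
python3 -c "
from h import *
go(533.9,290.2,395)
o=robot.observe();print(o['contact_force'],o['tool_pos'],o['moment'])
s=snap('side','s19'); crop(s,'s19c',230,90,320,200,5)
"
```

```text
slide cm [-0.03 -0.01 0.32] yaw -0.480 j6 -2.296 t 31.8 open 30.3
[-0.551 -1.803  5.469] [534.121 289.96  398.235] [-0.449  0.447  0.008]
```

View pics/s19c.png

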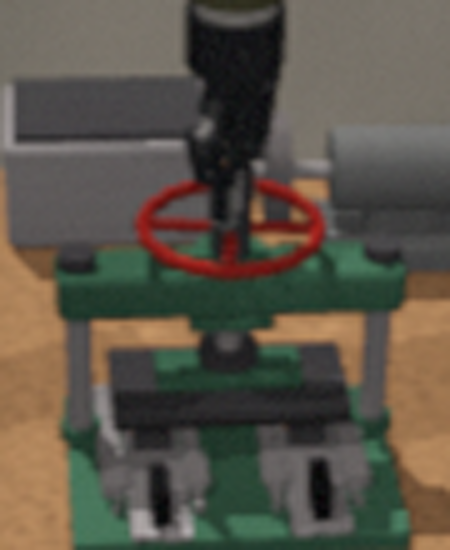

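Request:
move_arm:
  plan:
    - {"jaw": 0,"slide": [0,0,0],"turn": 0.1}
    - {"jaw": 0,"slide": [0,0,0],"turn": 0.1}
    - {"jaw": 0,"slide": [0,0,0],"turn": 0.1}
    - {"jaw": 0,"slide": [0,0,0],"turn": 0.1}
    - {"jaw": 0,"slide": [0,0,0],"turn": 0.1}
    - {"jaw": 0,"slide": [0,0,0],"turn": 0.1}
    - {"jaw": 0,"slide": [0,0,0],"turn": 0.1}
    - {"jaw": 0,"slide": [0,0,0],"turn": 0.1}
    - {"jaw": 0,"slide": [0,0,0],"turn": 0.1}
    - {"jaw": 0,"slide": [0,0,0],"turn": 0.1}
    - {"jaw": 0,"slide": [0,0,0],"turn": 0.1}
    - {"jaw": 0,"slide": [0,0,0],"turn": 0.1}
    - {"jaw": 0,"slide": [0,0,0],"turn": 0.1}
    - {"jaw": 0,"slide": [0,0,0],"turn": 0.1}
    - {"jaw": 0,"slide": [0,0,0],"turn": 0.1}
    - {"jaw": 0,"slide": [0,0,0],"turn": 0.1}
    - {"jaw": 0,"slide": [0,0,0],"turn": 0.1}
    - {"jaw": 0,"slide": [0,0,0],"turn": 0.1}
    - {"jaw": 0,"slide": [0,0,0],"turn": 0.1}
    - {"jaw": 0,"slide": [0,0,0],"turn": 0.1}

```text
time: 33.48
tool_pos: [533.5, 289.9, 398.2]
tool_rot: [-3.141, 0.001, -2.484]
contact_force: [-3.9, -2.1, 7.4]
opening: 30.3
```

```bash
python3 -c "
from h import *
go(533.9,290.2,395)
o=robot.observe();print(o['contact_force'],o['tool_pos'],o['moment'])
s=snap('side','s20'); crop(s,'s20c',230,90,320,200,5)
"
```

```text
slide cm [-0.05 0.00 0.32] yaw -2.484 j6 -0.292 t 33.5 open 30.3
[-3.93  -2.072  7.384] [533.525 289.899 398.217] [-0.357  0.882  0.143]
```

View pics/s20c.png

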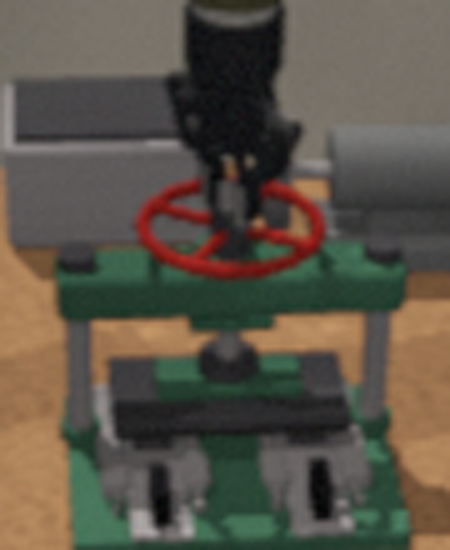

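Request:
move_arm:
  plan:
    - {"jaw": 0,"slide": [0,0,0],"turn": 0.1}
    - {"jaw": 0,"slide": [0,0,0],"turn": 0.1}
    - {"jaw": 0,"slide": [0,0,0],"turn": 0.1}
    - {"jaw": 0,"slide": [0,0,0],"turn": 0.1}
    - {"jaw": 0,"slide": [0,0,0],"turn": 0.1}
    - {"jaw": 0,"slide": [0,0,0],"turn": 0.1}
    - {"jaw": 0,"slide": [0,0,0],"turn": 0.1}
    - {"jaw": 0,"slide": [0,0,0],"turn": 0.1}
    - {"jaw": 0,"slide": [0,0,0],"turn": 0.1}
    - {"jaw": 0,"slide": [0,0,0],"turn": 0.1}
    - {"jaw": 0,"slide": [0,0,0],"turn": 0.1}
    - {"jaw": 0,"slide": [0,0,0],"turn": 0.1}
    - {"jaw": 0,"slide": [0,0,0],"turn": 0.1}
    - {"jaw": 0,"slide": [0,0,0],"turn": 0.1}
    - {"jaw": 0,"slide": [0,0,0],"turn": 0.1}
    - {"jaw": 0,"slide": [0,0,0],"turn": 0.1}
    - {"jaw": 0,"slide": [0,0,0],"turn": 0.1}
    - {"jaw": 0,"slide": [0,0,0],"turn": 0.1}
    - {"jaw": 0,"slide": [0,0,0],"turn": 0.1}
    - {"jaw": 0,"slide": [0,0,0],"turn": 0.1}

```text
time: 35.2
tool_pos: [533.7, 290.5, 398.2]
tool_rot: [3.14, -0.001, 1.799]
contact_force: [-2.9, 0.1, 5.8]
opening: 29.7
```

Request:
move_arm:
  plan:
    - {"jaw": 0,"slide": [0,0,0],"turn": 0.1}
    - {"jaw": 0,"slide": [0,0,0],"turn": 0.1}
    - {"jaw": 0,"slide": [0,0,0],"turn": 0.1}
    - {"jaw": 0,"slide": [0,0,0],"turn": 0.1}
    - {"jaw": 0,"slide": [0,0,0],"turn": 0.1}
    - {"jaw": 0,"slide": [0,0,0],"turn": 0.1}
    - {"jaw": 0,"slide": [0,0,0],"turn": 0.1}
    - {"jaw": 0,"slide": [0,0,0],"turn": 0.1}
    - {"jaw": 0,"slide": [0,0,0],"turn": 0}
    - {"jaw": 0,"slide": [0,0,0],"turn": 0}

```text
time: 36.03
tool_pos: [534.0, 290.4, 398.2]
tool_rot: [3.14, -0.003, 1.003]
contact_force: [-2.3, 0.4, 5.2]
opening: 29.9
```

```bash
python3 -c "
from h import *
go(533.9,290.2,395)
o=robot.observe();print(o['contact_force'],o['tool_pos'],o['moment'])
s=snap('side','s21'); crop(s,'s21c',230,90,320,200,5)
"
```

```text
slide cm [-0.02 0.00 0.32] yaw 1.003 j6 2.504 t 36.0 open 29.9
[-2.338  0.363  5.15 ] [534.004 290.41  398.238] [-0.016  0.357 -0.196]
```

View pics/s21c.png

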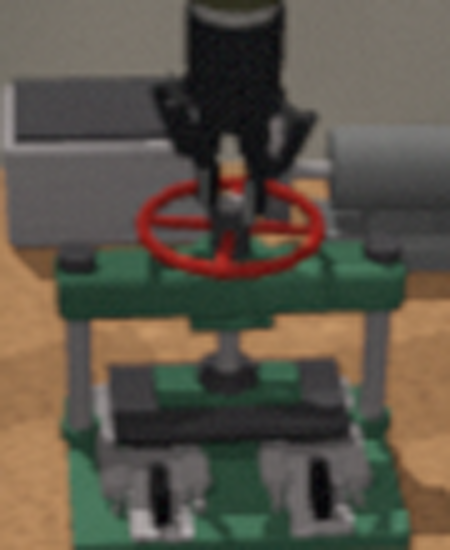

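Request:
move_arm:
  plan:
    - {"jaw": 1,"slide": [0,0,0],"turn": 0}
    - {"jaw": 1,"slide": [0,0,0],"turn": 0}
    - {"jaw": 1,"slide": [0,0,0],"turn": 0}
    - {"jaw": 1,"slide": [0,0,0],"turn": 0}
    - {"jaw": 1,"slide": [0,0,0],"turn": 0}
    - {"jaw": 1,"slide": [0,0,0],"turn": 0}
    - {"jaw": 1,"slide": [0,0,-2],"turn": 0}
    - {"jaw": 1,"slide": [0,0,-2],"turn": 0}
    - {"jaw": 1,"slide": [0,0,-2],"turn": 0}
    - {"jaw": 1,"slide": [0,0,-2],"turn": 0}
    - {"jaw": 1,"slide": [0,0,0],"turn": 0}
    - {"jaw": 1,"slide": [0,0,0],"turn": 0}

```text
time: 37.08
tool_pos: [534.3, 290.3, 477.2]
tool_rot: [3.14, -0.002, 1.004]
contact_force: [0.1, -0.2, -0.3]
opening: 85.0
```

```bash
python3 -c "
from h import *
go(544.5,-300,400)
t=cv2.imread('pics/t12.png'); s=snap('side','s22')
crop(s,'s22c',265,270,325,340,7)
t=snap('top','t22')
b=(355,190,395,225); m=red(t,b); cs,_=cv2.findContours(m,cv2.RETR_EXTERNAL,cv2.CHAIN_APPROX_NONE); c=max(cs,key=cv2.contourArea)
print('key',cv2.minAreaRect(np.array([onz('top',*unup(p[0],b[0],b[1]),64)[:2] for p in c],np.float32)))
crop(t,'t22k',350,180,400,235,10)
"
```

```text
slide cm [-49.24 32.56 7.72] yaw 1.004 j6 2.503 t 37.1 open 85.0
key ((544.4431762695312, -406.9322814941406), (20.18881607055664, 49.474205017089844), 69.95625305175781)
```

View pics/t22k.png

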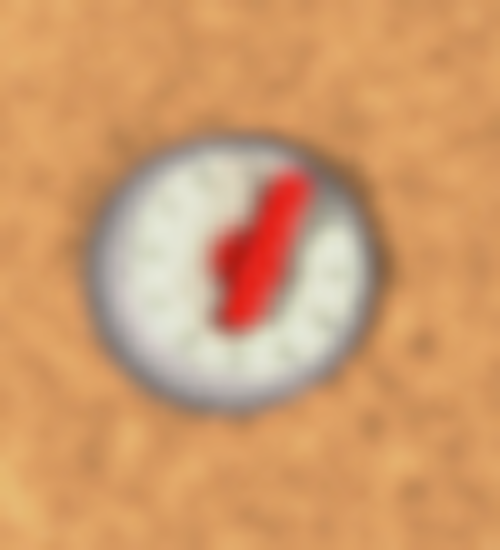

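View pics/s22c.png

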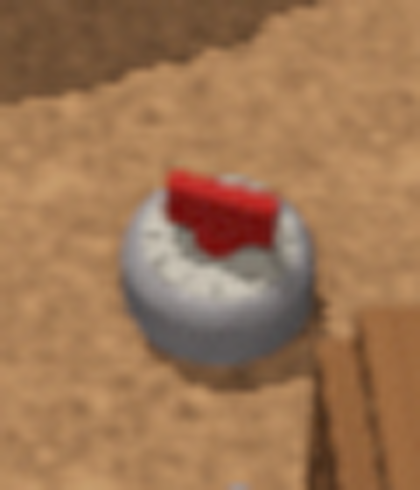

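```bash
python3 -c "
from h import *
print('timer',onz('top',373.5,207,30),'wing',onz('top',376.5,205,66), onz('top',374.2,205.6,40))
# wing in side crop: top edge ends (172,178),(278,205)
a=onz('side',265+172/7,270+178/7,66);b=onz('side',265+278/7,270+203/7,66);print(a,b,(a+b)/2,np.degrees(np.arctan2(*(b-a)[1::-1])))
# tri wing top centre
print(tri((376.5,205),(265+225/7,270+191/7)))
print('cab',onz('side',310,335,0), onz('top',416,200,100),onz('top',430,112,100))
s=cv2.imread('pics/s22.png'); crop(s,'cab',260,260,430,420,4)
t=cv2.imread('pics/t22.png'); crop(t,'w22',80,140,220,270,5)
"
```

```text
timer [ 541.512 -410.964   30.   ] wing [ 541.749 -410.752   66.   ] [ 544.158 -410.644   40.   ]
[ 523.905 -404.049   66.   ] [ 567.166 -420.347   66.   ] [ 545.536 -412.198   66.   ] -20.643324715123203
(array([ 543.942, -411.264,   64.22 ]), np.float64(3.754731749603597))
cab [ 576.371 -499.615    0.   ] [ 550.995 -515.071  100.   ] [ 813.223 -568.964  100.   ]
```

View pics/cab.png

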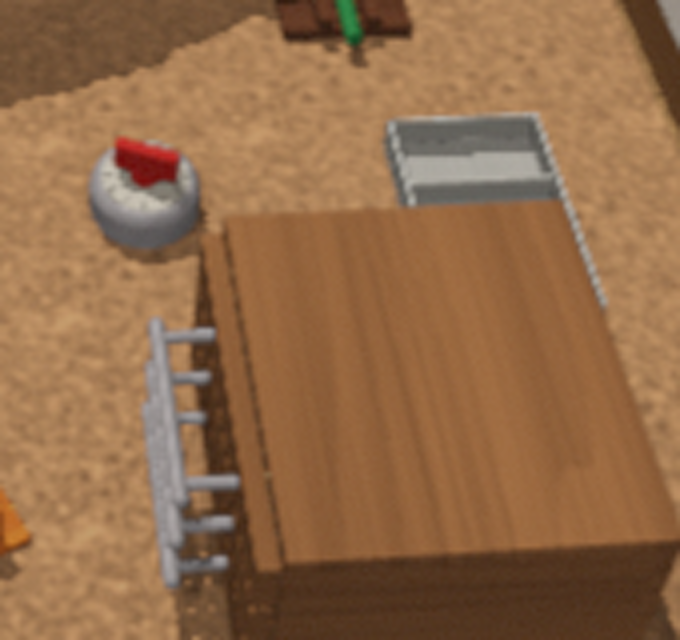

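Request:
move_arm:
  plan:
    - {"jaw": 1,"slide": [0,0,0],"turn": -0.1184}
    - {"jaw": 1,"slide": [0,0,0],"turn": -0.1184}
    - {"jaw": 1,"slide": [0,0,0],"turn": -0.1184}
    - {"jaw": 1,"slide": [0,0,0],"turn": -0.1184}
    - {"jaw": 1,"slide": [0,0,0],"turn": -0.1184}
    - {"jaw": 1,"slide": [0,0,0],"turn": -0.1184}
    - {"jaw": 1,"slide": [0,0,0],"turn": -0.1184}
    - {"jaw": 1,"slide": [0,0,0],"turn": -0.1184}
    - {"jaw": 1,"slide": [0,0,0],"turn": -0.1184}
    - {"jaw": 1,"slide": [0,0,0],"turn": -0.1184}
    - {"jaw": 1,"slide": [0,0,0],"turn": -0.1184}
    - {"jaw": 1,"slide": [0,0,0],"turn": -0.1184}
    - {"jaw": 1,"slide": [0,0,0],"turn": -0.1184}
    - {"jaw": 1,"slide": [0,0,0],"turn": -0.1184}
    - {"jaw": 1,"slide": [0,0,0],"turn": -0.1184}
    - {"jaw": 1,"slide": [0,0,0],"turn": 0}

```text
time: 38.52
tool_pos: [533.9, 290.1, 474.5]
tool_rot: [-3.14, -0.002, 2.783]
contact_force: [-0.2, -0.0, 0.6]
opening: 85.6
```

```bash
python3 -c "
from h import *
go(542.5,-411,330,2.78)
"
```

```text
slide cm [-25.43 -65.34 14.45] yaw 2.783 j6 0.725 turn 0.003 (or -3.139) t 38.5 open 85.6
```

View pics/w22.png

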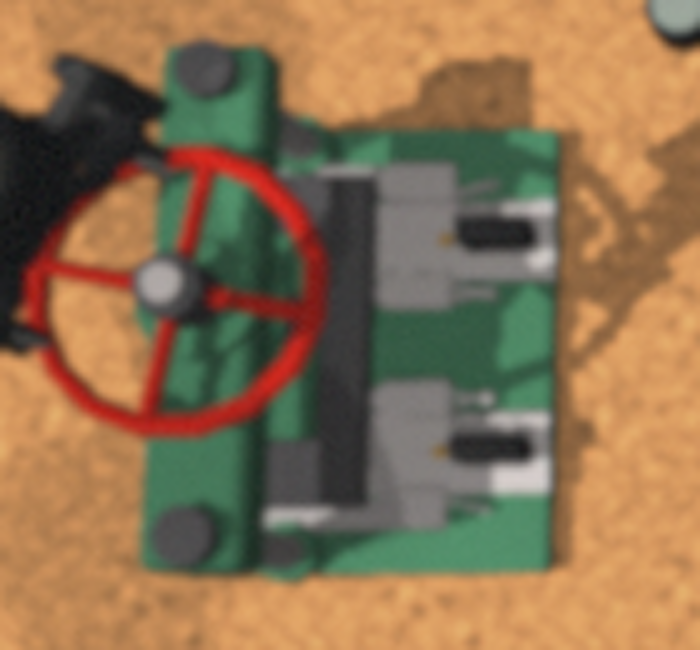

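Request:
move_arm:
  plan:
    - {"jaw": 1,"slide": [-1.06,-2.72,0],"turn": 0}
    - {"jaw": 1,"slide": [-1.06,-2.72,0],"turn": 0}
    - {"jaw": 1,"slide": [-1.06,-2.72,0],"turn": 0}
    - {"jaw": 1,"slide": [-1.06,-2.72,0],"turn": 0}
    - {"jaw": 1,"slide": [-1.06,-2.72,0],"turn": 0}
    - {"jaw": 1,"slide": [-1.06,-2.72,0],"turn": 0}
    - {"jaw": 1,"slide": [-1.06,-2.72,0],"turn": 0}
    - {"jaw": 1,"slide": [-1.06,-2.72,0],"turn": 0}
    - {"jaw": 1,"slide": [-1.06,-2.72,0],"turn": 0}
    - {"jaw": 1,"slide": [-1.06,-2.72,0],"turn": 0}
    - {"jaw": 1,"slide": [-1.06,-2.72,0],"turn": 0}
    - {"jaw": 1,"slide": [-1.06,-2.72,0],"turn": 0}

```text
time: 39.52
tool_pos: [537.1, -61.5, 475.1]
tool_rot: [-3.142, -0.002, 2.776]
contact_force: [-0.0, -0.7, 0.4]
opening: 85.6
```

Request:
move_arm:
  plan:
    - {"jaw": 1,"slide": [-1.06,-2.72,1.2],"turn": 0}
    - {"jaw": 1,"slide": [-1.06,-2.72,1.2],"turn": 0}
    - {"jaw": 1,"slide": [-1.06,-2.72,1.2],"turn": 0}
    - {"jaw": 1,"slide": [-1.06,-2.72,1.2],"turn": 0}
    - {"jaw": 1,"slide": [-1.06,-2.72,1.2],"turn": 0}
    - {"jaw": 1,"slide": [-1.06,-2.72,1.2],"turn": 0}
    - {"jaw": 1,"slide": [-1.06,-2.72,1.2],"turn": 0}
    - {"jaw": 1,"slide": [-1.06,-2.72,1.2],"turn": 0}
    - {"jaw": 1,"slide": [-1.06,-2.72,1.2],"turn": 0}
    - {"jaw": 1,"slide": [-1.06,-2.72,1.2],"turn": 0}
    - {"jaw": 1,"slide": [-1.06,-2.72,1.2],"turn": 0}
    - {"jaw": 1,"slide": [-1.06,-2.72,1.2],"turn": 0}
    - {"jaw": 1,"slide": [0,0,0],"turn": 0}
    - {"jaw": 1,"slide": [0,0,0],"turn": 0}
    - {"jaw": 1,"slide": [0,0,0],"turn": 0}

```text
time: 40.77
tool_pos: [540.6, -410.0, 331.2]
tool_rot: [3.14, -0.002, 2.778]
contact_force: [1.3, 0.4, -0.3]
opening: 85.3
```

```bash
python3 -c "
from h import *
go(542.5,-411,215,2.78)
s=snap('side','s23'); crop(s,'s23c',220,200,400,360,4)
"
```

```text
slide cm [-0.21 -0.02 11.62] yaw 2.778 j6 -0.403 turn -0.002 (or 3.139) t 40.8 open 85.3
```

View pics/s23c.png

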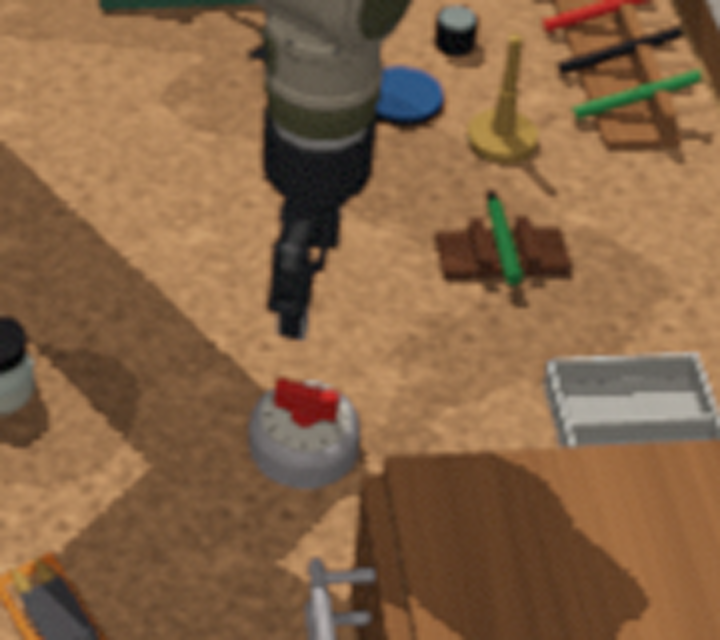

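Request:
move_arm:
  plan:
    - {"jaw": 1,"slide": [-0.2,0,2],"turn": 0}
    - {"jaw": 1,"slide": [0,0,2.4],"turn": 0}
    - {"jaw": 1,"slide": [0,0,2.4],"turn": 0}
    - {"jaw": 1,"slide": [0,0,2.4],"turn": 0}
    - {"jaw": 1,"slide": [0,0,2.2],"turn": 0}
    - {"jaw": 1,"slide": [0,0,0],"turn": 0}
    - {"jaw": 0,"slide": [0,0,0],"turn": 0}
    - {"jaw": 0,"slide": [0,0,0],"turn": 0}
    - {"jaw": 0,"slide": [0,0,0],"turn": 0}
    - {"jaw": 0,"slide": [0,0,0],"turn": 0}
    - {"jaw": 0,"slide": [0,0,0],"turn": 0}
    - {"jaw": 0,"slide": [0,0,0],"turn": 0}
    - {"jaw": 0,"slide": [0,0,0],"turn": 0}
    - {"jaw": 0,"slide": [0,0,0],"turn": 0}
    - {"jaw": 0,"slide": [0,0,0],"turn": 0}
    - {"jaw": 0,"slide": [0,0,0],"turn": 0}
  squeeze: 40

```text
time: 42.15
tool_pos: [543.5, -410.1, 219.4]
tool_rot: [3.139, 0.002, 2.781]
contact_force: [2.1, 5.4, 6.3]
opening: 11.2
```

```bash
python3 -c "
from h import *
go(542.5,-411,215,2.78)
o=robot.observe();print(o['contact_force'],o['tool_pos'],o['moment'])
s=snap('side','s24'); crop(s,'s24c',240,230,360,350,5)
"
```

```text
slide cm [0.06 -0.12 0.44] yaw 2.781 j6 -0.404 turn 0.001 (or -3.141) t 42.1 open 11.2
[2.063 5.395 6.316] [ 543.507 -410.077  219.435] [ 0.993 -0.313 -0.091]
```

View pics/s24c.png

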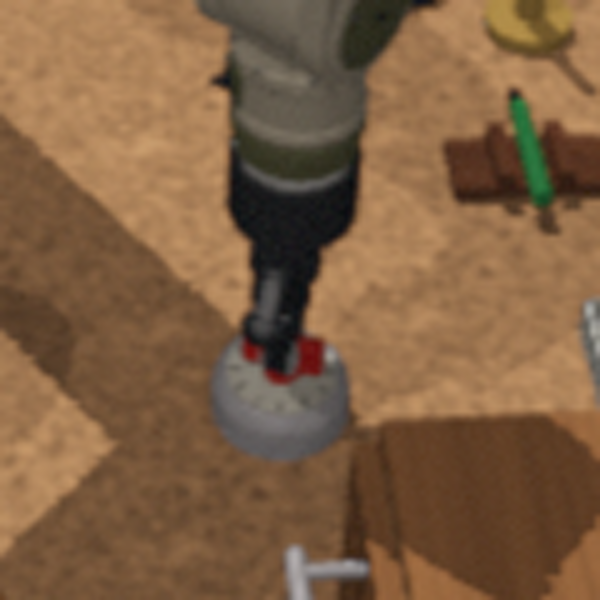

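Request:
move_arm:
  plan:
    - {"jaw": 0,"slide": [0,0.12,0],"turn": 0.1}
    - {"jaw": 0,"slide": [0,0,0],"turn": 0.1}
    - {"jaw": 0,"slide": [0,0,0],"turn": 0.1}
    - {"jaw": 0,"slide": [0,0,0],"turn": 0.1}
    - {"jaw": 0,"slide": [0,0,0],"turn": 0.1}
    - {"jaw": 0,"slide": [0,0,0],"turn": 0.1}
    - {"jaw": 0,"slide": [0,0,0],"turn": 0.1}
    - {"jaw": 0,"slide": [0,0,0],"turn": 0.1}
    - {"jaw": 0,"slide": [0,0,0],"turn": 0.1}
    - {"jaw": 0,"slide": [0,0,0],"turn": 0.1}
    - {"jaw": 0,"slide": [0,0,0],"turn": 0.1}
    - {"jaw": 0,"slide": [0,0,0],"turn": 0.1}
    - {"jaw": 0,"slide": [0,0,0],"turn": 0}

```text
time: 43.28
tool_pos: [544.0, -409.4, 219.4]
tool_rot: [3.139, -0.001, 1.578]
contact_force: [2.8, 5.3, 5.1]
opening: 11.0
```

```bash
python3 -c "
from h import *
go(542.5,-411,215,2.78)
o=robot.observe();print(o['contact_force'],o['tool_pos'],o['moment'])
s=snap('side','s25'); crop(s,'s25c',240,230,360,350,5)
"
```

```text
slide cm [-0.16 -0.16 0.44] yaw 1.578 j6 0.800 turn -1.202 (or 1.940) t 43.3 open 11.0
[2.775 5.282 5.054] [ 544.046 -409.366  219.403] [ 0.92  -0.298 -0.036]
```

View pics/s25c.png

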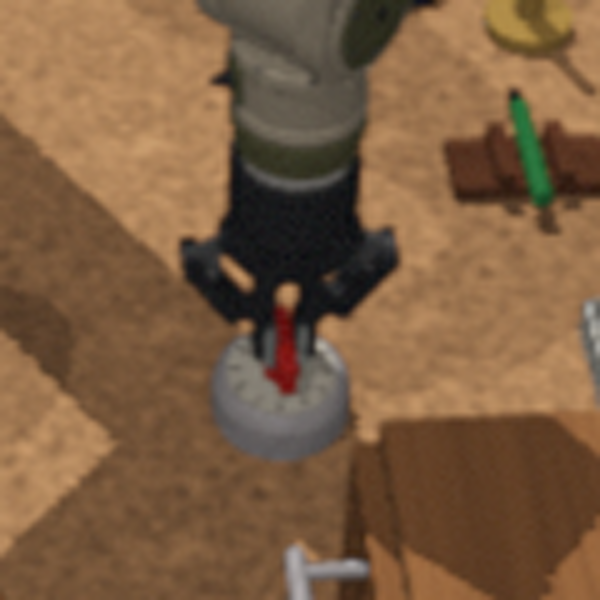

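Request:
move_arm:
  plan:
    - {"jaw": 0,"slide": [0,0,0],"turn": 0.11}
    - {"jaw": 0,"slide": [0,0,0],"turn": 0.11}
    - {"jaw": 0,"slide": [0,0,0],"turn": 0.11}
    - {"jaw": 0,"slide": [0,0,0],"turn": 0.11}
    - {"jaw": 0,"slide": [0,0,0],"turn": 0.11}
    - {"jaw": 0,"slide": [0,0,0],"turn": 0.11}
    - {"jaw": 0,"slide": [0,0,0],"turn": 0.11}
    - {"jaw": 0,"slide": [0,0,0],"turn": 0.11}
    - {"jaw": 0,"slide": [0,0,0],"turn": 0.11}
    - {"jaw": 0,"slide": [0,0,0],"turn": 0.11}
    - {"jaw": 0,"slide": [0,0,0],"turn": 0.11}
    - {"jaw": 0,"slide": [0,0,0],"turn": 0.11}
    - {"jaw": 0,"slide": [0,0,0],"turn": 0.11}
    - {"jaw": 0,"slide": [0,0,0],"turn": 0.11}
    - {"jaw": 0,"slide": [0,0,0],"turn": 0.11}
    - {"jaw": 0,"slide": [0,0,0],"turn": 0.11}
    - {"jaw": 0,"slide": [0,0,0],"turn": 0.11}
    - {"jaw": 0,"slide": [0,0,0],"turn": 0.11}
    - {"jaw": 0,"slide": [0,0,0],"turn": 0}

```text
time: 44.92
tool_pos: [544.5, -410.0, 219.4]
tool_rot: [-3.141, -0.004, -0.4]
contact_force: [4.9, 2.2, 4.0]
opening: 11.2
```

```bash
python3 -c "
from h import *
go(542.5,-411,215,2.78)
o=robot.observe();print(o['contact_force'],o['tool_pos'],o['moment'])
s=snap('side','s26'); crop(s,'s26c',240,230,360,350,5)
"
```

```text
slide cm [-0.15 0.17 0.44] yaw -0.400 j6 2.778 turn -0.039 (or 3.103) t 44.9 open 11.2
[4.948 2.156 4.037] [ 544.513 -409.99   219.447] [ 0.631 -0.882 -0.053]
```

View pics/s26c.png

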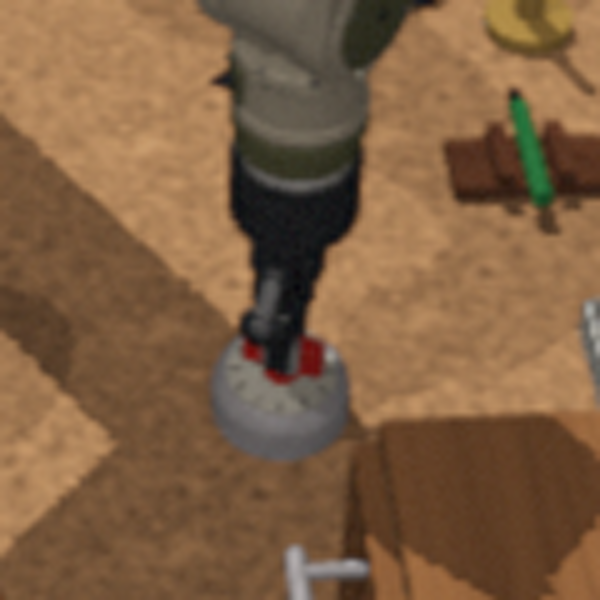

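Request:
move_arm:
  plan:
    - {"jaw": 0.8,"slide": [0,0,0],"turn": 0}
    - {"jaw": 0.8,"slide": [0,0,0],"turn": 0}
    - {"jaw": 0.8,"slide": [0,0,0],"turn": 0}
    - {"jaw": 0.8,"slide": [0,0,0],"turn": 0}
    - {"jaw": 0.8,"slide": [0,0,0],"turn": 0}
    - {"jaw": 0.8,"slide": [0,0,-2.5],"turn": 0}
    - {"jaw": 0.8,"slide": [0,0,-2.5],"turn": 0}
    - {"jaw": 0.8,"slide": [0,0,0],"turn": -0.12}
    - {"jaw": 0.8,"slide": [0,0,0],"turn": -0.12}
    - {"jaw": 0.8,"slide": [0,0,0],"turn": -0.12}
    - {"jaw": 0.8,"slide": [0,0,0],"turn": -0.12}
    - {"jaw": 0.8,"slide": [0,0,0],"turn": -0.12}
    - {"jaw": 0.8,"slide": [0,0,0],"turn": -0.12}
    - {"jaw": 0.8,"slide": [0,0,0],"turn": -0.12}
    - {"jaw": 0.8,"slide": [0,0,0],"turn": -0.12}
    - {"jaw": 0.8,"slide": [0,0,0],"turn": -0.12}
    - {"jaw": 0.8,"slide": [0,0,0],"turn": -0.12}
    - {"jaw": 0.8,"slide": [0,0,0],"turn": -0.12}
    - {"jaw": 0.8,"slide": [0,0,0],"turn": -0.12}
    - {"jaw": 0.8,"slide": [0,0,0],"turn": -0.12}

```text
time: 46.63
tool_pos: [543.1, -410.1, 267.8]
tool_rot: [-3.141, -0.0, 1.166]
contact_force: [-0.6, 0.8, 0.3]
opening: 68.4
```

Request:
move_arm:
  plan:
    - {"jaw": 0.8,"slide": [0,0,0],"turn": -0.12}
    - {"jaw": 0.8,"slide": [0,0,0],"turn": -0.12}
    - {"jaw": 0.8,"slide": [0,0,0],"turn": -0.12}
    - {"jaw": 0.8,"slide": [0,0,0],"turn": -0.12}
    - {"jaw": 0.8,"slide": [0,0,0],"turn": -0.12}
    - {"jaw": 0.8,"slide": [0,0,0],"turn": -0.12}
    - {"jaw": 0.8,"slide": [0,0,0],"turn": -0.12}
    - {"jaw": 0.8,"slide": [0,0,0],"turn": -0.12}
    - {"jaw": 0.8,"slide": [0,0,0],"turn": -0.12}
    - {"jaw": 0.8,"slide": [0,0,0],"turn": -0.12}
    - {"jaw": 0.8,"slide": [0,0,0],"turn": -0.12}
    - {"jaw": 0.8,"slide": [0,0,0],"turn": -0.12}
    - {"jaw": 0.8,"slide": [0,0,0],"turn": -0.12}
    - {"jaw": 0.8,"slide": [0,0,0],"turn": 0}
    - {"jaw": 0.8,"slide": [0,0,0],"turn": 0}
    - {"jaw": 0.8,"slide": [0,0,0],"turn": 0}

```text
time: 47.97
tool_pos: [543.2, -410.0, 267.9]
tool_rot: [3.141, -0.0, 2.717]
contact_force: [-0.5, -0.8, -0.7]
opening: 68.6
```

```bash
python3 -c "
from h import *
go(544,-409.6,217,2.74)
s=snap('side','s27'); crop(s,'s27c',265,270,325,340,7)
"
```

```text
slide cm [-0.06 0.07 5.09] yaw 2.717 j6 -0.340 turn -0.023 (or 3.119) t 48.0 open 68.6
```

View pics/s27c.png

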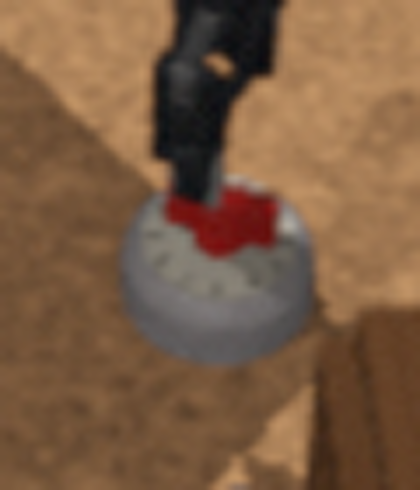

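Request:
move_arm:
  plan:
    - {"jaw": 0.8,"slide": [-0.05,0.06,2.5],"turn": -0.02}
    - {"jaw": 0.8,"slide": [0,0,2.5],"turn": 0}
    - {"jaw": 0.8,"slide": [0,0,0],"turn": 0}
    - {"jaw": 0,"slide": [0,0,0],"turn": 0}
    - {"jaw": 0,"slide": [0,0,0],"turn": 0}
    - {"jaw": 0,"slide": [0,0,0],"turn": 0}
    - {"jaw": 0,"slide": [0,0,0],"turn": 0}
    - {"jaw": 0,"slide": [0,0,0],"turn": 0}
    - {"jaw": 0,"slide": [0,0,0],"turn": 0}
    - {"jaw": 0,"slide": [0,0,0],"turn": 0}
    - {"jaw": 0,"slide": [0,0,0],"turn": 0}
    - {"jaw": 0,"slide": [0,0,0],"turn": 0}
  squeeze: 50

```text
time: 49.02
tool_pos: [544.5, -409.8, 219.9]
tool_rot: [-3.141, 0.003, 2.74]
contact_force: [0.5, 1.5, 5.6]
opening: 10.9
```

Request:
move_arm:
  plan:
    - {"jaw": 0,"slide": [0,0,0],"turn": 0.06}
    - {"jaw": 0,"slide": [0,0,0],"turn": 0.06}
    - {"jaw": 0,"slide": [0,0,0],"turn": 0}

```text
time: 49.27
tool_pos: [544.5, -409.8, 219.9]
tool_rot: [-3.141, 0.003, 2.617]
contact_force: [-0.6, 0.7, 6.4]
opening: 10.8
```

```bash
python3 -c "
from h import *
o=robot.observe();print(o['contact_force'],o['tool_pos'],o['moment'],o['tool_rot'],o['effort'][5])
"
```

```text
[-0.568  0.715  6.407] [ 544.497 -409.808  219.872] [ 0.254 -0.005 -0.018] [-3.141  0.003  2.617] 0.5167196318507195
```

Request:
move_arm:
  plan:
    - {"jaw": 0,"slide": [0,0,0],"turn": 0.06}
    - {"jaw": 0,"slide": [0,0,0],"turn": 0.06}
    - {"jaw": 0,"slide": [0,0,0],"turn": 0}

```text
time: 49.52
tool_pos: [544.5, -409.8, 219.9]
tool_rot: [3.141, 0.003, 2.497]
contact_force: [-0.5, 0.7, 5.7]
opening: 11.0
```

```bash
python3 -c "
from h import *
o=robot.observe();print(o['moment'],o['tool_rot'],o['effort'][5])
"
```

```text
[ 0.332  0.042 -0.032] [3.141 0.003 2.497] 0.5179735645651817
```

Request:
move_arm:
  plan:
    - {"jaw": 0,"slide": [0,0,0],"turn": 0.06}
    - {"jaw": 0,"slide": [0,0,0],"turn": 0.06}
    - {"jaw": 0,"slide": [0,0,0],"turn": 0}

```text
time: 49.77
tool_pos: [544.5, -409.8, 219.9]
tool_rot: [3.141, 0.003, 2.377]
contact_force: [1.2, 2.2, 5.5]
opening: 10.7
```

```bash
python3 -c "
from h import *
o=robot.observe();print(o['moment'],o['tool_rot'],o['effort'][5])
"
```

```text
[ 0.277 -0.007 -0.076] [3.141 0.003 2.377] 0.5190654471516609
```

Request:
move_arm:
  plan:
    - {"jaw": 0,"slide": [0,0,0],"turn": 0.06}
    - {"jaw": 0,"slide": [0,0,0],"turn": 0.06}
    - {"jaw": 0,"slide": [0,0,0],"turn": 0}

```text
time: 50.02
tool_pos: [544.5, -409.7, 220.0]
tool_rot: [3.141, 0.003, 2.261]
contact_force: [-0.4, 0.2, 6.1]
opening: 11.2
```

```bash
python3 -c "
from h import *
o=robot.observe();print(o['moment'],o['tool_rot'],o['effort'][5])
"
```

```text
[0.139 0.212 1.603] [3.141 0.003 2.261] 2.202497273683548
```

Request:
move_arm:
  plan:
    - {"jaw": 0,"slide": [0,0,0],"turn": 0.06}
    - {"jaw": 0,"slide": [0,0,0],"turn": 0.06}
    - {"jaw": 0,"slide": [0,0,0],"turn": 0}

```text
time: 50.27
tool_pos: [544.6, -409.7, 220.0]
tool_rot: [-3.141, 0.003, 2.145]
contact_force: [-1.8, 0.2, 6.3]
opening: 10.9
```

```bash
python3 -c "
from h import *
o=robot.observe();print(o['moment'],o['tool_rot'],o['effort'][5])
"
```

```text
[0.07  0.368 3.173] [-3.141  0.003  2.145] 3.7041326612234116
```

Request:
move_arm:
  plan:
    - {"jaw": 0,"slide": [0,0,0],"turn": -0.08}
    - {"jaw": 0,"slide": [0,0,0],"turn": -0.07}
    - {"jaw": 0,"slide": [0,0,0],"turn": 0}

```text
time: 50.52
tool_pos: [544.5, -409.8, 219.9]
tool_rot: [-3.142, 0.003, 2.296]
contact_force: [-0.3, 0.7, 6.1]
opening: 10.8
```

```bash
python3 -c "
from h import *
o=robot.observe();print(o['moment'],o['tool_rot'],o['effort'][5])
"
```

```text
[0.144 0.152 1.243] [-3.142  0.003  2.296] 0.5491313338279724
```

Still loaded against the stop; let go, lift, and look.

Request:
move_arm:
  plan:
    - {"jaw": 0.8,"slide": [0,0,0],"turn": 0}
    - {"jaw": 0.8,"slide": [0,0,0],"turn": 0}
    - {"jaw": 0.8,"slide": [0,0,0],"turn": 0}
    - {"jaw": 0.8,"slide": [0,0,0],"turn": 0}
    - {"jaw": 0.8,"slide": [0,0,0],"turn": 0}
    - {"jaw": 0.8,"slide": [0,0,-2.5],"turn": 0}
    - {"jaw": 0.8,"slide": [0,0,-2.5],"turn": 0}
    - {"jaw": 0.8,"slide": [0,0,-2.5],"turn": 0}
    - {"jaw": 0.8,"slide": [0,0,-2.5],"turn": 0}
    - {"jaw": 0.8,"slide": [0,0,-2.5],"turn": 0}
    - {"jaw": 0.8,"slide": [0,0,-2.5],"turn": 0}
    - {"jaw": 0.8,"slide": [0,0,-2.5],"turn": 0}
    - {"jaw": 0.8,"slide": [0,0,-2.5],"turn": 0}
    - {"jaw": 0.8,"slide": [0,0,0],"turn": 0}
    - {"jaw": 0.8,"slide": [0,0,0],"turn": 0}

```text
time: 51.77
tool_pos: [544.2, -410.0, 419.9]
tool_rot: [3.141, 0.004, 2.29]
contact_force: [0.1, 0.4, -0.5]
opening: 68.3
```

```bash
python3 -c "
from h import *
o=robot.observe();print(o['tool_pos'],o['contact_force'],o['moment'])
s=snap('side','s30'); crop(s,'s30k',265,270,325,340,7);crop(s,'s30p',230,110,330,210,6)
t=snap('top','t30'); crop(t,'t30p',80,140,210,270,5)
a=cv2.resize(s,None,fx=1,fy=1); cv2.imwrite('pics/s30f.png',a)
"
```

```text
[ 544.177 -409.974  419.93 ] [ 0.137  0.444 -0.491] [-0.045 -0.009  0.068]
```

View pics/s30k.png

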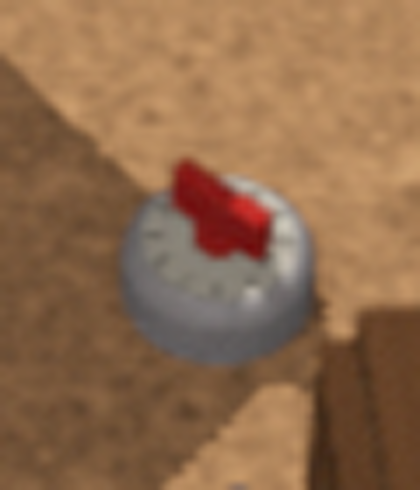

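View pics/s30p.png

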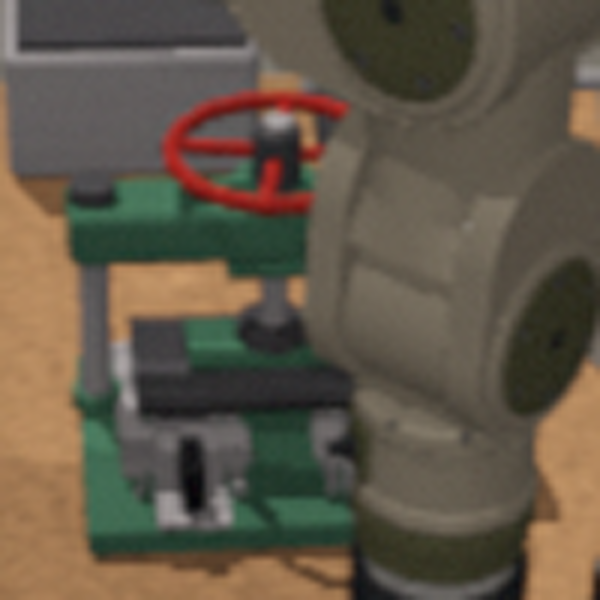

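View pics/t30p.png

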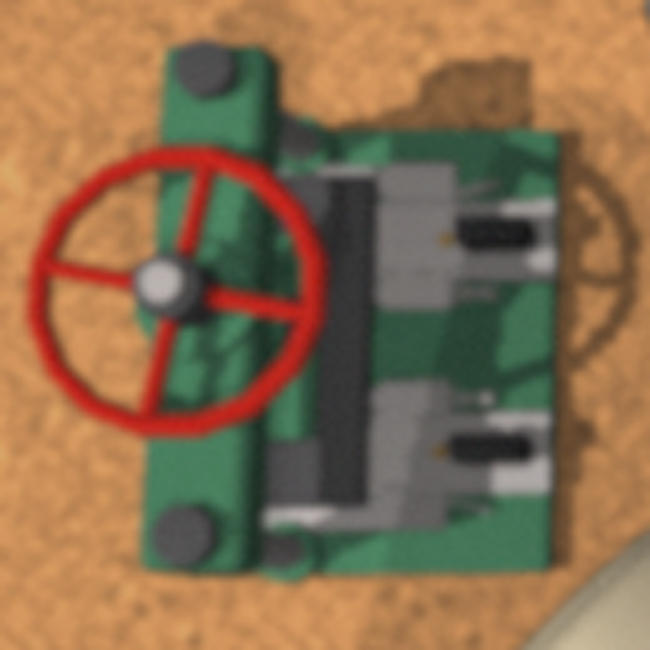

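View pics/s30f.png

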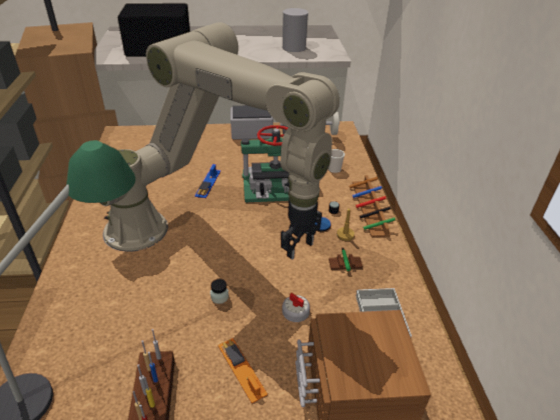

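```bash
python3 -c "
from h import *
a=onz('side',265+183/7,270+163/7,66);b=onz('side',265+268/7,270+210/7,66);print(a,b,np.degrees(np.arctan2(*(b-a)[1::-1])),np.linalg.norm(b-a))
t=cv2.imread('pics/t30.png'); crop(t,'t30k',350,180,400,235,10)
"
```

```text
[ 529.423 -396.038   66.   ] [ 562.487 -423.875   66.   ] -40.09405018073214 43.22198296793972
```

View pics/t30k.png

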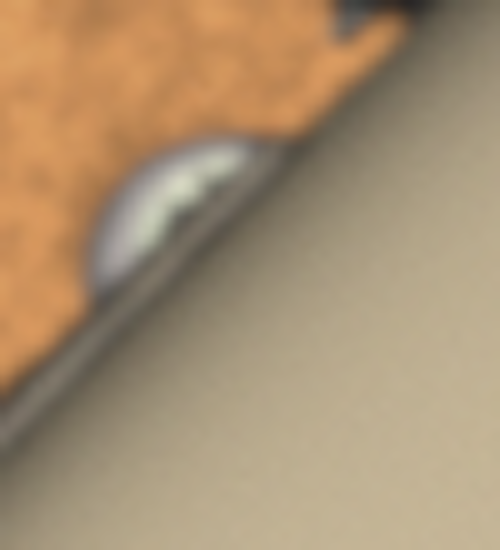

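Request:
move_arm:
  plan:
    - {"jaw": 0.8,"slide": [2,1.76,0],"turn": 0}
    - {"jaw": 0.8,"slide": [2,1.76,0],"turn": 0}
    - {"jaw": 0.8,"slide": [2,1.76,0],"turn": 0}
    - {"jaw": 0.8,"slide": [2,1.76,0],"turn": 0}
    - {"jaw": 0.8,"slide": [2,1.76,0],"turn": 0}
    - {"jaw": 0.8,"slide": [2,1.76,0],"turn": 0}
    - {"jaw": 0.8,"slide": [2,1.76,0],"turn": 0}
    - {"jaw": 0.8,"slide": [2,1.76,0],"turn": 0}
    - {"jaw": 0.8,"slide": [2,1.76,0],"turn": 0}
    - {"jaw": 0.8,"slide": [2,1.76,0],"turn": 0}
    - {"jaw": 0.8,"slide": [0,0,0],"turn": 0}
    - {"jaw": 0.8,"slide": [0,0,0],"turn": 0}

```text
time: 52.87
tool_pos: [544.3, -141.8, 416.6]
tool_rot: [-3.14, -0.002, 2.292]
contact_force: [0.3, -0.6, 0.5]
opening: 68.5
```

```bash
python3 -c "
from h import *
t=snap('top','t31'); crop(t,'t31k',350,180,400,235,10)
for n in ('t22','t31'):
    im=cv2.imread(f'pics/{n}.png'); b=(355,190,395,225); m=red(im,b); cs,_=cv2.findContours(m,cv2.RETR_EXTERNAL,cv2.CHAIN_APPROX_NONE); c=max(cs,key=cv2.contourArea)
    w=np.array([onz('top',*unup(p[0],b[0],b[1]),64)[:2] for p in c],np.float32); v=cv2.fitLine(w,cv2.DIST_L2,0,.01,.01).ravel(); print(n,np.degrees(np.arctan2(v[1],v[0])),cv2.minAreaRect(w))
"
```

```text
t22 -26.582174 ((544.4431762695312, -406.9322814941406), (20.18881607055664, 49.474205017089844), 69.95625305175781)
t31 -46.541344 ((542.7023315429688, -409.6253356933594), (18.49015235900879, 49.334869384765625), 30.15777587890625)
```

View pics/t31k.png

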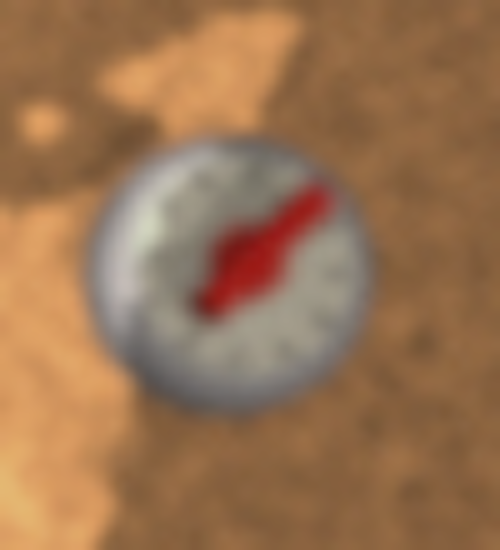

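View pics/t31.png

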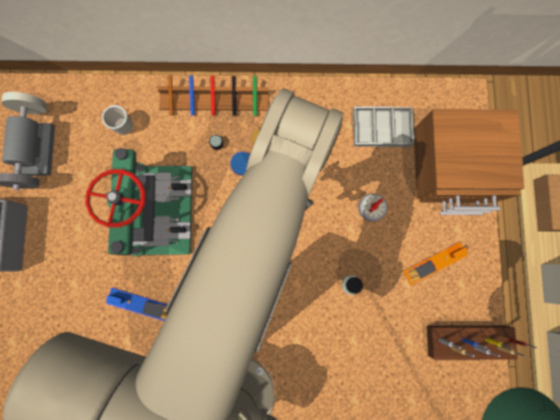

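```bash
python3 -c "
from plant import robot
print(robot.job_done())"
```

```text
the job is handed in; nothing more can be done
None
```

The job is done and handed in after about 53 s of the 210 s allowed.

- **Boards:** Only two steel boards were on the desk; I left the blue and orange look-alikes where they were. One board is in lane 3 and the other in lane 1. I pushed each until the back stop pushed back with about 18–22 N. In the last top view both tails are level with the bed's front edge.
- **Press:** I wound the wheel from about 4.2 rad down to about 0.1 rad to open it, loaded the boards, then wound it to about 4.88 rad by the spokes. Firm nipping starts at 4.5. The top view shows the platen down and both boards in place.
- **Timer:** I wound the key in two grips. It turned about 3.55 rad before the wrist moment jumped from near 0 to 1.6–3.2 Nm, which is the stop.
- **Timer check disagreement:** The key's angle in the images gave rougher totals. I read about 3.5 rad in the side view and about 3.6 rad from the wing ends in the top view. The automatic outline fits in the top view gave about 3.5 and 3.8 rad. I trusted the moment reading.
- **Position disagreement:** The side camera read about 4 mm off from the top camera along y. I used the top camera, and the back stop was met within about 2 mm of where it predicted.

I saw no bystander disturbed and no grip slip. When handed in, the arm was clear of everything.

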